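Seat the bar feeder's magazine, load it thick to thin, zero and set the dial

TASK

Set up the bar feeder: first seat the loose magazine on the feeder's base, over the two pegs and down flat on the bed, with its handle on the side away from the dial. Then load all the square bars that are there into the magazine's slot one at a time, the thickest first and each next thinner one on top of it, lying flat, so that they will feed out from thick to thin. When all are loaded, turn the dial anticlockwise right to its stop, at the long zero mark, and then back clockwise by four marks.

Things in the scene. Friction and masses are not known exactly. Their poses are not given: they have to be found in the camera images.
- feeder: Fixed grey base of a bar feeder: bed 150 x 220 mm, 24 mm high, with a 92 mm wide shelf towards the robot for the dial. Origin: on the bench under the middle of the feed place; x away from the dial, y along the bed, to the left, z up.
- bed (a point): Point on the bed's top (24 mm over the bench) straight above the feeder's origin, same axes: where the bars come to lie. The seated magazine's origin is exactly here, its axes along the feeder's.
- peg_left (a point): Tip of the steel peg at feeder x = +20, y = +94 mm (its twin is at y = -94 mm). 12 mm thick, tapered to 6 mm at the tip, 19 mm tall above the bed.
- magazine: Loose open-bottomed aluminium magazine, 0.6 kg, upright on the bench, 220 mm long (its y), 138 mm tall. Origin: underside, middle of the bar slot; z up; +x to its handle plate. A foot 10 mm thick at each end has a 16 mm through hole at x = +20, y = +94 and -94 mm for the pegs. Seated, its top is 162 mm over the bench.
- slot_mouth (a point): Middle of the magazine's slot at its top (x = 0, y = 0, z = 138 mm). Two upright channels guide the bars' ends: slot 42 mm wide (x), 138 mm long (y), walls 122 mm high, then a flare up to 138 mm (opening about 61 x 156 mm). Channels reach 24 mm in from each end: from y = -46 to +46 mm the slot is open to both sides for the fingers.
- magazine_handle (a point): Middle of the top edge of the magazine's handle plate (magazine x = +72, y = 0, z = 110 mm). The plate is 10 mm thick (x), 148 mm long (y), 50 mm high, with 41 mm free to the slot's channels and more between them. Pinch it across its thickness from above at mid length.
- dial (a joint): Angle of the feed dial, rad: 0 at its anticlockwise stop, growing clockwise seen from above, to the other stop at 3.6. One mark of the scale round it is 0.3 rad (the zero mark is longer and thicker, on the robot's side). Light friction (0.06 N m); it stays where it is left.
- dial_grip (a point): On the dial's upright axis at the height to grip, 61 mm over the bench, 125 mm from the bed point along feeder -x. Dial 44 mm across with a raised bar grip 14 mm thick, 42 mm long, 32 mm high, top 68 mm over the bench. At angle 0 the bar lies along the feeder's x (the white pointer line on its top to -x) and turns with the dial.
- bar_36: Loose square steel-grey bar, 36 x 36 mm and 130 mm long (along its y), lying on the bench, 400 g give or take 30%. Origin: centre of the face that is underneath at the start; z up, x across. The thickest of the four. It may be absent (no reading at all from the start).
- bar_36_mid (a point): Middle of bar_36 (half its length, 18 mm above its origin).
- bar_30: Loose square steel-grey bar, 30 x 30 mm and 130 mm long (along its y), lying on the bench, 280 g give or take 30%. Origin: centre of the face that is underneath at the start; z up, x across. Second thickest. It may be absent (no reading at all from the start).
- bar_30_mid (a point): Middle of bar_30 (half its length, 15 mm above its origin).
- bar_24: Loose square steel-grey bar, 24 x 24 mm and 130 mm long (along its y), lying on the bench, 200 g give or take 30%. Origin: centre of the face that is underneath at the start; z up, x across. Third thickest. It may be absent (no reading at all from the start).
- bar_24_mid (a point): Middle of bar_24 (half its length, 12 mm above its origin).
- bar_18: Loose square steel-grey bar, 18 x 18 mm and 130 mm long (along its y), lying on the bench, 120 g give or take 30%. Origin: centre of the face that is underneath at the start; z up, x across. The thinnest. It may be absent (no reading at all from the start).
- bar_18_mid (a point): Middle of bar_18 (half its length, 9 mm above its origin).
Not all that is in view belongs to the job. Leave any orange look-alike of the bar_30 alone.

How it is judged:
By the outcome, as a careful person would: the job done as asked, in the order asked, and still so for the second after the job is handed in, with the robot touching nothing.
Of bar_36, bar_30, bar_24, bar_18 only 3 to 4 are there at a start; the rules pass over those that are not, and their reading is None.
At some moment in a run one of bar_36, bar_30, bar_24, bar_18 may be knocked a few centimetres aside while the robot is not near it.
Once in a run the grip may slacken for a moment while it holds something.
It also fails if it takes over 192 s, if anything falls off the work surface, if the arm or the gripper's body presses on something with over 40 N, if the wrist force passes 120 N, or if a joint passes its speed limit or range.

ROBOT

A 7-joint arm with a two-finger parallel gripper is mounted at the origin on a cart in front of the work surface, level with it; the furniture and walls round the work are solid. World frame = base frame: x ahead of the robot, y to its left, z up, the work surface at z = 0. Lengths are in m, angles in degrees, forces in N, time in s.
With the tool pointing down it reaches from about 0.4 to 0.925 m from the base axis. Payload 5.6 kg.
Tool frame: the origin (TCP) lies on the centre line of the jaws, within the pads' length; the fingertips stand 11 mm ahead of it and the grasp point (between the pads) lies 8 mm behind it; z points along the fingers, y is the line along which they close (so a half turn about z gives the same grasp; the last joint's range is limited). The gripper opens to 85 mm and grips with 20 to 120 N. Pads are 22 mm wide; open, the fingers measure 114 mm over their backs; the gripper's body (76 mm by 85 mm) begins 54 mm behind the grasp point. The pads swing forward as they close: fully open they stand 13 mm farther back than shut.
Start: joints at [-68.984, 26.786, -0.665, 91.828, 0.344, 61.387, -3.226], TCP at [0.259, 0.596, 0.242] pointing down, gripper open.
Joint ranges: [-144.91, 144.91], [-17.63, 115.5], [-89.93, 88.59], [15.96, 139.68], [-74.01, 254.01], [8.47, 105.57], [-167.45, 167.45]. Speed limits (degrees/s): [147.25, 147.25, 180, 180, 180, 180, 180].

INTERFACE

Orientations are given as [roll, pitch, yaw] about the fixed x, y, z axes, in that order (R = Rz(yaw) Ry(pitch) Rx(roll)).
In Python, from station import r gives the robot as it stands.
- The arm moves only by the tool arm_command, never from a script. Its argument "series" is a list of rows, each a list of 5 numbers: the opening, from 0 (shut) to 1 (fully open), then the shift along the tool's x, y, z in mm, then the turn about the tool's z in degrees. A call has exactly 5 rows; each row is the pose to reach, as a shift and turn from the pose commanded when the call began, along the tool's axes at that moment; what a row does not reach only later rows make up. A row lasts 1/8 s, in which the tool goes at most 62.5 mm and 10.7 degrees, less where a joint would pass 70% of its speed; a pose out of reach is approached as far as the arm can. A call with a gripper value outside its range is refused whole. The fingers move at their own pace and stop on an object; the grip force is fixed at half the most. Time passes only in rows, so rows that repeat a pose let the fingers close, or fill a call up. It gives the time, the measured TCP pose, the force, the opening and the grip force at its end, in the units of the state.
- r.read_state(): the state, without advancing time (a new reading comes with each control period).
- r.camera(name): name is "side" or "top" or "wrist"; returns a dict with "frame" (384x512x3 uint8, red, green, blue), "fx", "fy", "cx", "cy" (pixels), "R" (3x3) and "t" (3): a world point X has camera coordinates R X + t; the wrist camera has in their place "mount" (4x4, takes a point from camera to tool coordinates, whose origin is the TCP and whose axes are the flange's). Camera axes: x right, y down, z forward; pixel columns grow to the right and rows downward; lengths in m; the calibration is good to about 2 mm. A picture is of the moment at which its call begins: read the wrist's pose just before it. There is no depth.
- r.hand_in(): hands the job in; it is judged then, once.
Trained networks look in a picture, given as the dict that the camera call returned (one of the last four; its "shot" number tells which), for a name from the list of things; names that differ only in an ending like _2 or _b are one class to them, and where a whole thing is asked for, a point or a joint stands for the part that bears it (a point fixed in the world has none). Each returns a list of dicts, best first, with "score" (0 to 1); they miss things now and then, are a little off and sometimes report something else, mostly with a low value. They report only what shows in the picture. A call takes as long as a camera call. They do not tell look-alikes from the thing itself.
- r.recognise(picture, label): "extent" ([left, top, right, bottom] in pixels, round what is visible of it).
- r.cut_out(picture, label): "region" (384x512 bool, what is visible of it) and "extent" ([left, top, right, bottom] in pixels, round what is visible of it).
The state is a dict: "t": time; "joints": joint angles; "dq": joint speeds; "joint_torque": joint torques, N m; "eef_pos": TCP position; "eef_rot": TCP orientation; "contact_force": force on the tool from outside, world axes, zero at the start; "wrist_torque": the same for the moment, N m; "gripper_width": opening from 0.0 (shut) to 1.0 (fully open); "grip_force": force on a finger pad.
Only numpy, scipy, OpenCV 4.12 (cv2) and the standard library are available. Lean on these libraries where they do the work, as an engineer would, in place of code of your own. Each camera call takes 0.05 s, during which the arm holds its last target. There are 200 camera calls.

## Working session

There is one attempt and no reset: what is moved stays moved. The work goes in short steps, Python scripts to look and compute and a tool call to move; the robot and the scene stay as the last step left them, time stands still between calls to the robot, and variables do not carry over. Pictures are saved under pics/ and viewed, at most 14 in all, crops included, and the job is handed in when it is done.

Besides the shell and the picture viewer there is one more tool, called after "Emit:" in YAML: its name, and indented under it one key for each argument. arm_command: Moves the arm, as the interface text tells. Its arguments: {"type":"object","properties":{"series":{"type":"array"}},"required":["series"]}

```bash
mkdir -p pics; ls; cat > h.py <<'E'
import numpy as np, cv2
from station import r
from scipy.spatial.transform import Rotation as Ro
def save(p,name): cv2.imwrite('pics/'+name+'.png',cv2.cvtColor(p['frame'],cv2.COLOR_RGB2BGR))
def st():
    s=r.read_state(); return s
def ext(p,s=None):
    if 'mount' in p:
        T=np.eye(4);T[:3,:3]=Ro.from_euler('xyz',s['eef_rot'],degrees=True).as_matrix();T[:3,3]=s['eef_pos']
        C=np.linalg.inv(T@np.array(p['mount'])); return C[:3,:3],C[:3,3]
    return np.array(p['R']),np.array(p['t'])
def unproj(p,uv,z,s=None):
    R,t=ext(p,s); uv=np.atleast_2d(np.array(uv,float))
    d=np.c_[(uv[:,0]-p['cx'])/p['fx'],(uv[:,1]-p['cy'])/p['fy'],np.ones(len(uv))]@R
    c=-R.T@t; k=(z-c[2])/d[:,2]; return c+k[:,None]*d
def proj(p,X,s=None):
    R,t=ext(p,s); x=np.atleast_2d(X)@R.T+t
    return np.c_[x[:,0]/x[:,2]*p['fx']+p['cx'],x[:,1]/x[:,2]*p['fy']+p['cy']]
E
python3 - <<'E'
from h import *
s=st(); print(s)
for n in('top','side'):
    p=r.camera(n); save(p,n+'0')
    R,t=ext(p); print(n,-R.T@t, R.round(2).tolist(),p['fx'])
    for l in ['feeder','magazine','dial','bar_36','bar_30','bar_24','bar_18','magazine_handle','peg_left']:
        o=r.recognise(p,l)
        for a in o[:5]:
            e=a['extent']; c=[(e[0]+e[2])/2,(e[1]+e[3])/2]
            print(l,round(a['score'],2),np.round(e).tolist(),unproj(p,c,0.02).round(3)[0,:2])
E
```

```text
pics
{'t': 0.0, 'joints': array([-68.98549057,  26.83464615,  -0.66428538,  91.88103348,
         0.34278247,  61.38849413,  -3.22534095]), 'dq': array([ 0.08521514,  0.03237085, -0.03318828,  0.00838287,  0.00965328,
       -0.04574115, -0.09677916]), 'joint_torque': array([-1.06505962e-03, -5.32379830e+01,  2.11060146e-02, -2.51307499e+01,
        1.14798266e-02,  7.81657000e-03,  1.34543598e-05]), 'eef_pos': array([0.25880511, 0.595658  , 0.24135284]), 'eef_rot': array([-1.79898012e+02,  6.51452302e-03,  1.56517596e+02]), 'contact_force': array([-0.07431948, -0.45422362, -0.21806549]), 'wrist_torque': array([-0.02273972, -0.02656105,  0.05242341]), 'grip_force': 0.0, 'gripper_width': 1.0014337799405924}
top [0.28189954 0.28470165 1.2776568 ] [[0.03, -1.0, -0.0], [-0.98, -0.03, -0.21], [0.21, 0.01, -0.98]] 394.0485905358166
feeder 0.84 [277.0, 163.0, 348.0, 242.0] [0.524 0.12 ]
feeder 0.46 [367.0, 235.0, 409.0, 247.0] [ 0.408 -0.121]
magazine 0.72 [371.0, 147.0, 424.0, 220.0] [ 0.597 -0.159]
magazine 0.22 [230.0, 165.0, 268.0, 179.0] [0.621 0.329]
dial 0.65 [310.0, 221.0, 323.0, 23
[... 1901 characters left out ...]
.0] [0.614 0.373]
bar_30 0.52 [269.0, 155.0, 273.0, 176.0] [ 0.421 -0.079]
bar_24 0.79 [281.0, 285.0, 331.0, 332.0] [0.422 0.744]
bar_24 0.66 [266.0, 205.0, 289.0, 238.0] [0.444 0.372]
bar_24 0.52 [216.0, 209.0, 231.0, 236.0] [0.614 0.373]
bar_24 0.52 [269.0, 155.0, 273.0, 176.0] [ 0.421 -0.079]
bar_18 0.79 [281.0, 285.0, 331.0, 332.0] [0.422 0.744]
bar_18 0.66 [266.0, 205.0, 289.0, 238.0] [0.444 0.372]
bar_18 0.52 [216.0, 209.0, 231.0, 236.0] [0.614 0.373]
bar_18 0.52 [269.0, 155.0, 273.0, 176.0] [ 0.421 -0.079]
magazine_handle 0.89 [207.0, 130.0, 255.0, 174.0] [ 0.592 -0.243]
peg_left 0.71 [214.0, 174.0, 284.0, 207.0] [0.527 0.155]
peg_left 0.19 [205.0, 135.0, 254.0, 170.0] [ 0.6   -0.236]
```

View images.

```bash
python3 - <<'E'
import cv2
a=cv2.imread('pics/top0.png')[120:270,80:450]
cv2.imwrite('pics/top0c.png',cv2.resize(a,None,fx=2.15,fy=2.15,interpolation=cv2.INTER_CUBIC))
E
```

```text
(no output)
```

View pics/top0c.png

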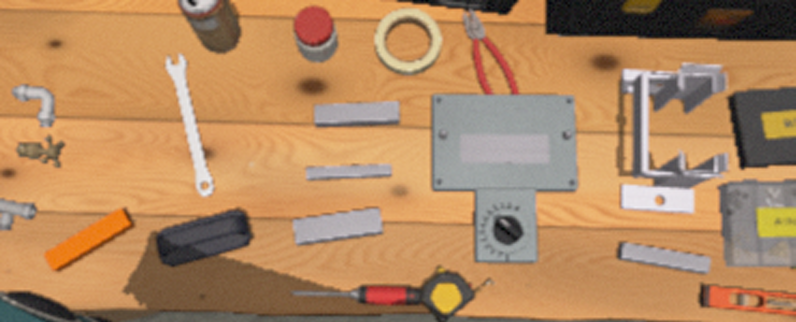

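View pics/side0.png

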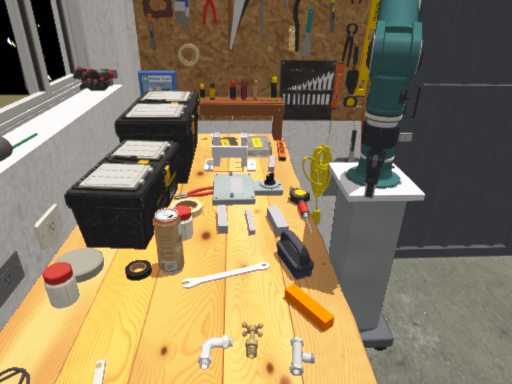

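```bash
cat >> h.py <<'E'
def plan(tgts,s=None,cur=None):
    """targets [x,y,z,yaw]; prints tool-axis shift mm + turn for each, chained"""
    s=s or st(); p=np.array(s['eef_pos']); yaw=s['eef_rot'][2]
    if cur is not None: p=np.array(cur[:3]); yaw=cur[3]
    for x in tgts:
        d=Ro.from_euler('xyz',[180,0,yaw],degrees=True).inv().apply(np.array(x[:3])-p)*1000
        turn=-((x[3]-yaw+180)%360-180)
        print('shift',d.round(0),'turn',round(turn,1),'calls',round(max(np.linalg.norm(d)/312,abs(turn)/53.5),2))
        p=np.array(x[:3]); yaw=x[3]
E
python3 - <<'E'
from h import *
p=r.camera('wrist'); print(np.array(p['mount']).round(3),p['fx'],p['cx'],p['cy'])
plan([[.45,.36,.40,156.5],[.50,.11,.40,156.5],[.53,-.15,.40,180]])
E
```

```text
[[-0.001 -0.96  -0.281  0.072]
 [ 1.    -0.001  0.001 -0.001]
 [-0.001 -0.281  0.96  -0.131]
 [ 0.     0.     0.     1.   ]] 267.1201636890056 255.57200188110588 189.78763282524395
shift [-269. -141. -158.] turn 0.0 calls 1.1
shift [-146. -209.   -0.] turn -0.0 calls 0.82
shift [-131. -226.   -0.] turn -23.5 calls 0.84
```

Emit:
arm_command:
  series:
    - [1,-54,-28,-32,0]
    - [1,-108,-56,-63,0]
    - [1,-162,-85,-95,0]
    - [1,-215,-113,-126,0]
    - [1,-269,-141,-158,0]

```text
t: 1.68
eef_pos: [0.4338, 0.3786, 0.3877]
eef_rot: [180.0, 0.0, 156.5]
contact_force: [2.0, 0.2, 0.0]
gripper_width: 0.999
grip_force: 0.0
```

```bash
cat > look.py <<'E'
from h import *
import sys,pickle
def look(name,labels):
    s=st(); p=r.camera('wrist'); save(p,name); pickle.dump((dict(s),{k:v for k,v in p.items()}),open(name+'.pkl','wb'))
    print(s['t'],s['eef_pos'].round(3),s['eef_rot'].round(1),s['contact_force'].round(1),round(s['gripper_width'],2))
    out={}
    for l in labels:
        o=r.cut_out(p,l)
        for a in o[:6]:
            m=a['region'].astype(np.uint8); (c,sz,an)=cv2.minAreaRect(cv2.findNonZero(m)) if m.any() else ((0,0),(0,0),0)
            col=p['frame'][a['region']].mean(0).round()
            print(l,round(a['score'],2),np.round(a['extent']).tolist(),'w0',unproj(p,c,0.03,s).round(3)[0,:2],'rect',np.round(sz,1),round(an,1),col)
    return s,p
if __name__=='__main__': look(sys.argv[1],sys.argv[2:])
E
python3 look.py w1 bar_30; python3 -c "
from h import *
plan([[.46,.11,.40,156.5],[.50,-.15,.40,180]])"
```

```text
1.675 [0.434 0.379 0.388] [180.    0.  156.5] [2.  0.2 0. ] 1.0
bar_30 0.9 [245.0, 219.0, 305.0, 264.0] w0 [0.611 0.343] rect [20.1 64. ] 63.4 [142. 140. 138.]
bar_30 0.82 [214.0, 134.0, 282.0, 189.0] w0 [0.441 0.363] rect [21.8 71.6] 57.5 [161. 159. 158.]
bar_30 0.79 [0.0, 223.0, 64.0, 250.0] w0 [ 0.409 -0.102] rect [13.3 66.3] 75.5 [147. 146. 145.]
bar_30 0.75 [406.0, 12.0, 476.0, 94.0] w0 [0.41  0.728] rect [23.2 96.9] 37.6 [196. 112.   2.]
bar_30 0.72 [230.0, 179.0, 294.0, 221.0] w0 [0.522 0.353] rect [11.6 65.7] 63.4 [123. 119. 115.]
shift [-127. -233.   -9.] turn -0.7 calls 0.85
shift [-140. -222.   -0.] turn -23.5 calls 0.84
```

View pics/w1.png

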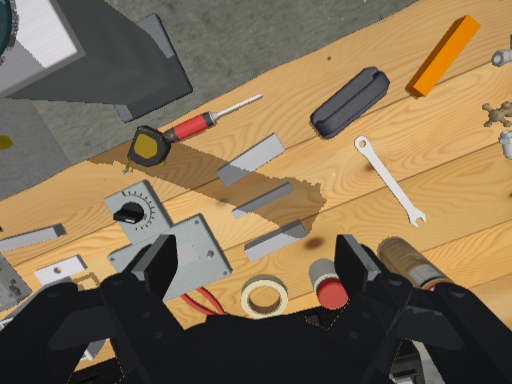

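Emit:
arm_command:
  series:
    - [1,-25,-47,0,0]
    - [1,-50,-93,0,0]
    - [1,-76,-140,0,0]
    - [1,-102,-186,0,0]
    - [1,-127,-233,0,0]

```text
t: 2.4
eef_pos: [0.4564, 0.1145, 0.3865]
eef_rot: [180.0, 0.0, 156.5]
contact_force: [0.5, -0.5, 0.1]
gripper_width: 1.001
grip_force: 0.0
```

```bash
python3 look.py w2 feeder dial magazine bar_24; python3 -c "
from h import *
plan([[.48,-.15,.40,180]])"
```

```text
2.4 [0.456 0.115 0.386] [180.    0.  156.5] [ 0.5 -0.5  0.1] 1.0
feeder 0.78 [218.0, 114.0, 346.0, 260.0] w0 [0.514 0.117] rect [131.  113.5] 67.8 [126. 130. 128.]
dial 0.78 [237.0, 134.0, 262.0, 160.0] w0 [0.443 0.112] rect [23. 22.] 90.0 [35. 35. 36.]
magazine 0.87 [107.0, 196.0, 224.0, 326.0] w0 [ 0.599 -0.161] rect [117.2  97.4] 63.7 [147. 144. 145.]
bar_24 0.81 [354.0, 115.0, 423.0, 156.0] w0 [0.523 0.344] rect [12.1 76. ] 63.9 [159. 156. 154.]
bar_24 0.72 [361.0, 159.0, 437.0, 204.0] w0 [0.612 0.339] rect [22.4 76.5] 64.2 [150. 146. 143.]
bar_24 0.64 [95.0, 163.0, 170.0, 192.0] w0 [ 0.409 -0.115] rect [14.6 71.2] 74.2 [164. 160. 157.]
bar_24 0.57 [340.0, 57.0, 425.0, 118.0] w0 [0.442 0.362] rect [24.5 89.4] 57.3 [159. 157. 156.]
shift [-128. -235.  -14.] turn -23.4 calls 0.86
```

View pics/w2.png

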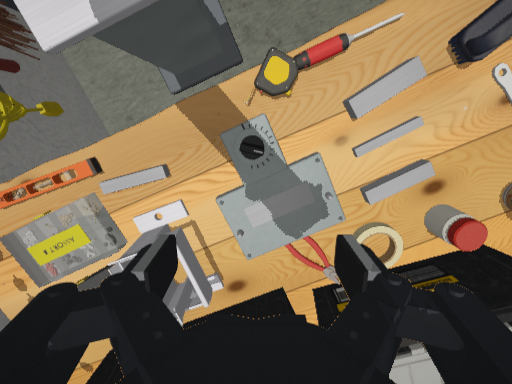

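```bash
python3 -c "
from h import *
plan([[.475,.11,.25,180],[.48,-.15,.34,180]])"
```

```text
shift [-20.   1. 136.] turn -23.4 calls 0.44
shift [  -5. -260.  -90.] turn 0 calls 0.88
```

Emit:
arm_command:
  series:
    - [1,-6,0,40,-8]
    - [1,-13,0,80,-16]
    - [1,-20,1,125,-23.4]
    - [1,-20,1,136,-23.4]
    - [1,-20,1,136,-23.4]

```text
t: 3.28
eef_pos: [0.4751, 0.1099, 0.2505]
eef_rot: [-180.0, -0.1, 179.9]
contact_force: [0.2, 0.3, 0.0]
gripper_width: 0.995
grip_force: 0.0
```

```bash
python3 look.py w3 feeder dial peg_left; python3 - <<'E'
import cv2
a=cv2.imread('pics/w3.png')[20:300,120:400]
cv2.imwrite('pics/w3c.png',cv2.resize(a,None,fx=2.1,fy=2.1,interpolation=cv2.INTER_CUBIC))
E
```

```text
3.275 [0.475 0.11  0.25 ] [-1.800e+02 -1.000e-01  1.799e+02] [0.2 0.3 0. ] 1.0
feeder 0.73 [388.0, 121.0, 505.0, 166.0] w0 [0.442 0.359] rect [ 34.1 120.1] 81.3 [147. 143. 141.]
feeder 0.69 [181.0, 108.0, 337.0, 284.0] w0 [0.511 0.114] rect [173.7 155.1] 88.5 [116. 121. 118.]
dial 0.92 [241.0, 125.0, 272.0, 165.0] w0 [0.444 0.113] rect [33. 34.] 90.0 [32. 33. 33.]
dial 0.34 [388.0, 124.0, 503.0, 167.0] w0 [0.442 0.359] rect [ 33.2 119.2] 81.0 [146. 144. 143.]
dial 0.17 [27.0, 102.0, 136.0, 136.0] w0 [ 0.409 -0.114] rect [111.3  20.9] 8.1 [152. 148. 147.]
peg_left 0.69 [180.0, 108.0, 341.0, 284.0] w0 [0.512 0.115] rect [173.6 156.1] 88.2 [117. 121. 118.]
peg_left 0.37 [371.0, 242.0, 456.0, 274.0] w0 [0.609 0.342] rect [28.1 84.7] 86.8 [135. 133. 132.]
```

View pics/w3c.png

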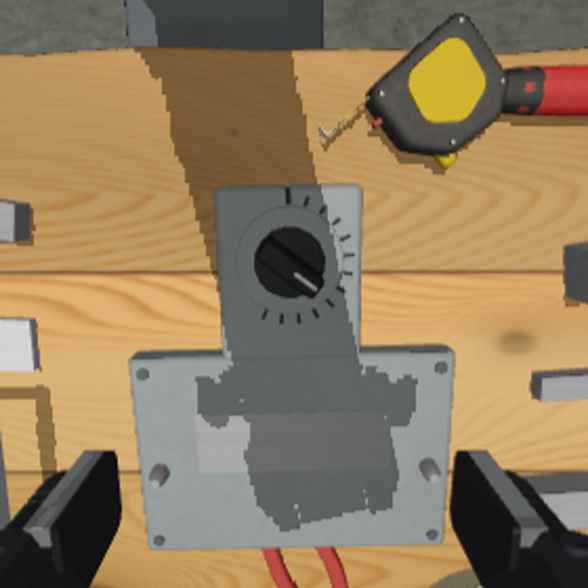

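Emit:
arm_command:
  series:
    - [1,-1,-52,-18,0]
    - [1,-2,-104,-36,0]
    - [1,-3,-156,-54,0]
    - [1,-4,-208,-72,0]
    - [1,-5,-260,-90,0]

```text
t: 4.1
eef_pos: [0.48, -0.1528, 0.3426]
eef_rot: [180.0, 0.2, 179.9]
contact_force: [0.7, -0.3, -0.0]
gripper_width: 0.998
grip_force: 0.0
```

```bash
python3 look.py w4 magazine magazine_handle bar_24
```

```text
4.1 [ 0.48  -0.153  0.343] [180.    0.2 179.9] [ 0.7 -0.3 -0. ] 1.0
magazine 0.87 [238.0, 152.0, 317.0, 296.0] w0 [ 0.606 -0.116] rect [ 77.9 142.8] 2.5 [151. 148. 148.]
magazine_handle 0.59 [236.0, 152.0, 316.0, 295.0] w0 [ 0.606 -0.116] rect [ 77.1 142. ] 0.8 [152. 148. 147.]
bar_24 0.67 [340.0, 105.0, 476.0, 250.0] w0 [0.514 0.104] rect [143. 134.] 90.0 [149. 154. 152.]
bar_24 0.61 [479.0, 219.0, 512.0, 242.0] w0 [0.613 0.28 ] rect [23. 33.] 90.0 [126. 124. 122.]
bar_24 0.57 [231.0, 98.0, 314.0, 126.0] w0 [ 0.41  -0.124] rect [80.7 16.7] 8.9 [170. 166. 165.]
bar_24 0.49 [494.0, 175.0, 511.0, 190.0] w0 [0.526 0.272] rect [12. 17.] 90.0 [129. 123. 118.]
```

View pics/w4.png

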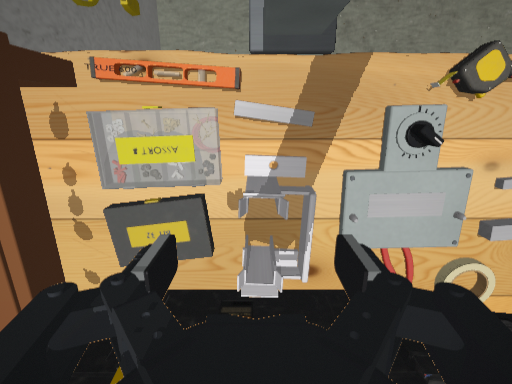

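```bash
python3 - <<'E'
from h import *
import pickle
s,p=pickle.load(open('w3.pkl','rb'))
f=lambda c:[[120+a/2.1-.25,20+b/2.1-.25] for a,b in c]
print('corners',unproj(p,f([(133,361),(454,355),(150,548),(440,543)]),.024,s).round(4)[:,:2].tolist())
print('pegtips',unproj(p,f([(153,482),(437,479)]),.043,s).round(4)[:,:2].tolist())
print('pegbase',unproj(p,f([(162,468),(425,463)]),.024,s).round(4)[:,:2].tolist())
print('dial',unproj(p,f([(291,262)]),.068,s).round(4)[:,:2].tolist(),unproj(p,f([(291,262)]),.04,s).round(4)[:,:2].tolist())
a=cv2.imread('pics/w4.png')[140:310,215:345]
cv2.imwrite('pics/w4c.png',cv2.resize(a,None,fx=4.5,fy=3.5,interpolation=cv2.INTER_CUBIC))
b=cv2.imread('pics/w3.png')[175:285,175:345]
cv2.imwrite('pics/w3d.png',cv2.resize(b,None,fx=4.5,fy=4.5,interpolation=cv2.INTER_CUBIC))
E
```

```text
corners [[0.5097, 0.0086], [0.5063, 0.2218], [0.6535, 0.0098], [0.65, 0.2232]]
pegtips [[0.589, 0.0207], [0.5874, 0.2115]]
pegbase [[0.5884, 0.0228], [0.5852, 0.2078]]
dial [[0.4396, 0.1132]] [[0.4428, 0.1135]]
```

View pics/w4c.png

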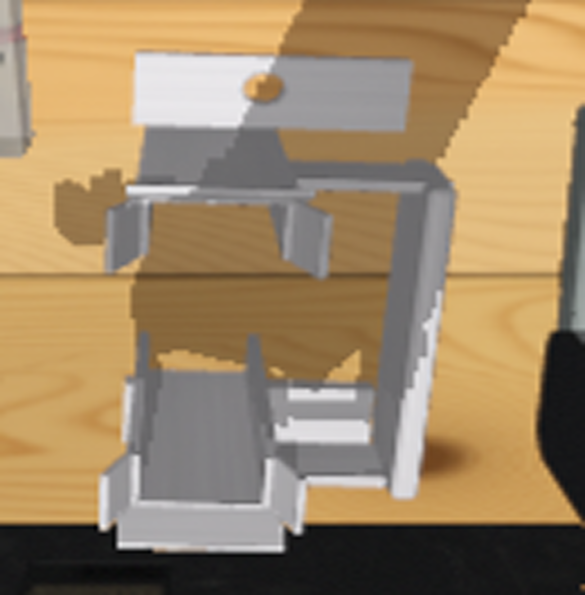

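View pics/w3d.png

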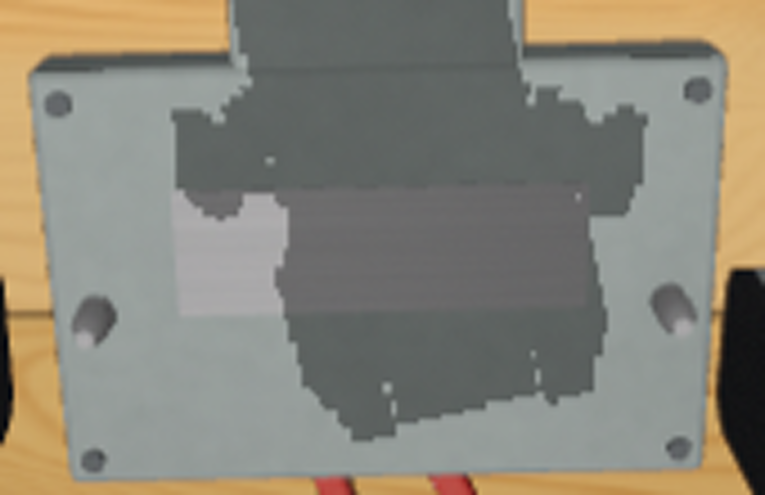

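```bash
python3 - <<'E'
from h import *
import pickle
s,p=pickle.load(open('w3.pkl','rb'))
f=lambda c:[[175+a/4.5-.4,175+b/4.5-.4] for a,b in c]
C=unproj(p,f([(35,72),(722,57),(75,478),(697,465)]),.024,s)[:,:2]; print('corners',C.round(4).tolist(), C.mean(0))
P=unproj(p,f([(86,340),(684,326)]),.043,s)[:,:2]; d=P[1]-P[0]; print('pegs',P.round(4).tolist(),np.linalg.norm(d),np.degrees(np.arctan2(d[1],d[0]))-90,P.mean(0))
print('feedplace',unproj(p,f([(382,252)]),.024,s).round(4))
yaw=np.degrees(np.arctan2(d[1],d[0]))-90; a=np.radians(yaw)
print('origin from pegs',P.mean(0)-.02*np.array([np.cos(a),np.sin(a)]))
s,p=pickle.load(open('w4.pkl','rb'))
f=lambda c:[[215+a/4.5-.4,140+b/3.5-.4] for a,b in c]
H=unproj(p,f([(443,192),(403,495)]),.110,s)[:,:2]; d=H[1]-H[0]; print('handle',H.round(4).tolist(),np.linalg.norm(d),np.degrees(np.arctan2(d[1],d[0])),H.mean(0))
print('hole',unproj(p,f([(263,87)]),.010,s).round(4), unproj(p,f([(263,87)]),.0,s).round(4))
m=H.mean(0); 
# mag +y direction: far->near? handle +x=world+y => mag y = -world x
y=-d/np.linalg.norm(d); x=np.array([y[1],-y[0]]); print('x',x,'hole pred',m-.052*x+.094*y)
E
```

```text
corners [[0.5082, 0.0078], [0.504, 0.2203], [0.6538, 0.0099], [0.6494, 0.2235]] [0.57883586 0.11536527]
pegs [[0.5903, 0.0222], [0.5861, 0.2096]] 0.1874610053265828 1.2997891783282114 [0.58822175 0.11590436]
feedplace [[0.5694 0.1154 0.024 ]]
origin from pegs [0.56822689 0.11545068]
handle [[0.5223, -0.0708], [0.6655, -0.0764]] 0.1433567561382129 -2.273859157474183 [ 0.59388009 -0.07360565]
hole [[ 0.4983 -0.1218  0.01  ]] [[ 0.5002 -0.1211  0.    ]]
x [0.03967591 0.9992126 ] hole pred [ 0.49789096 -0.12183517]
```

```bash
python3 -c "
from h import *
plan([[.594,-.0736,.16,177.7],[.594,-.0736,.082,177.7]])"
```

```text
shift [-114.   79.  182.] turn 2.1 calls 0.73
shift [ 0. -0. 78.] turn -0.0 calls 0.25
```

Emit:
arm_command:
  series:
    - [1,-35,24,40,1]
    - [1,-70,48,85,2.1]
    - [1,-100,70,130,2.1]
    - [1,-114,79,165,2.1]
    - [1,-114,79,182,2.1]

```text
t: 4.92
eef_pos: [0.5935, -0.069, 0.1559]
eef_rot: [179.9, -0.2, 178.1]
contact_force: [-0.1, -0.4, 0.3]
gripper_width: 1.0
grip_force: 0.0
```

Emit:
arm_command:
  series:
    - [1,0,0,20,0]
    - [1,0,0,40,0]
    - [1,0,0,60,0]
    - [1,0,0,78,0]
    - [1,0,0,78,0]

```text
t: 5.55
eef_pos: [0.5929, -0.0724, 0.0788]
eef_rot: [-180.0, -0.2, 177.8]
contact_force: [-1.2, -0.5, -0.6]
gripper_width: 0.998
grip_force: 0.0
```

Emit:
arm_command:
  series:
    - [0,0,0,0,0]
    - [0,0,0,0,0]
    - [0,0,0,0,0]
    - [0,0,0,0,0]
    - [0,0,0,0,0]

```text
t: 6.18
eef_pos: [0.5943, -0.0726, 0.0809]
eef_rot: [-180.0, 0.0, 177.8]
contact_force: [-0.9, -1.3, 2.7]
gripper_width: 0.112
grip_force: 59.8
```

Emit:
arm_command:
  series:
    - [0,0,0,-10,0]
    - [0,0,0,-30,0]
    - [0,0,0,-55,0]
    - [0,0,0,-80,0]
    - [0,0,0,-80,0]

```text
t: 6.8
eef_pos: [0.5955, -0.0725, 0.1631]
eef_rot: [180.0, 0.3, 177.8]
contact_force: [1.3, 0.0, -4.3]
gripper_width: 0.106
grip_force: 58.6
```

```bash
python3 -c "
from h import *
s=st();print(s['contact_force'],s['wrist_torque'],s['gripper_width'],s['eef_pos'],s['eef_rot'])
plan([[.590,.05,.162,134.5],[.6005,.1171,.162,91.3],[.6405,.1171,.162,91.3]])"
```

```text
[ 1.25228705  0.01370279 -4.27744915] [ 0.22074102  0.00297981 -0.0152664 ] 0.10623847745465084 [ 0.59553237 -0.07245993  0.16314601] [179.98216327   0.29311558 177.8171254 ]
shift [ 10. 122.   1.] turn 43.3 calls 0.81
shift [40. 55.  0.] turn 43.2 calls 0.81
shift [-1. 40.  0.] turn -0.0 calls 0.13
```

Emit:
arm_command:
  series:
    - [0,2,24,0,8]
    - [0,4,48,0,17]
    - [0,6,73,0,26]
    - [0,8,98,0,35]
    - [0,10,122,0,43.3]

```text
t: 7.42
eef_pos: [0.5879, 0.051, 0.1595]
eef_rot: [-179.9, -0.0, 134.3]
contact_force: [0.5, -0.0, -4.9]
gripper_width: 0.106
grip_force: 58.8
```

Emit:
arm_command:
  series:
    - [0,8,11,0,8]
    - [0,16,22,0,17]
    - [0,24,33,0,26]
    - [0,32,44,0,35]
    - [0,40,55,0,43.2]

```text
t: 8.05
eef_pos: [0.5993, 0.1176, 0.1595]
eef_rot: [-179.9, 0.0, 91.1]
contact_force: [-1.0, 0.6, -5.0]
gripper_width: 0.108
grip_force: 58.9
```

Emit:
arm_command:
  series:
    - [0,0,8,0,0]
    - [0,0,18,0,0]
    - [0,-1,28,0,0]
    - [0,-1,38,0,0]
    - [0,-1,38,0,0]

```text
t: 8.68
eef_pos: [0.6388, 0.1163, 0.1604]
eef_rot: [180.0, 0.0, 91.3]
contact_force: [-0.6, 0.0, -5.3]
gripper_width: 0.107
grip_force: 59.0
```

```bash
python3 look.py w5 magazine; python3 - <<'E'
from h import *
s=st();print(s['contact_force'],s['wrist_torque'],s['gripper_width'],s['grip_force'],s['eef_pos'],s['eef_rot'])
plan([[.6405,.1171,.162,91.3]])
p=r.camera('side'); save(p,'s1')
a=cv2.imread('pics/s1.png')[100:230,170:310]
b=cv2.imread('pics/w5.png')
cv2.imwrite('pics/s1c.png',np.hstack([cv2.resize(a,(414,384),interpolation=cv2.INTER_CUBIC),b[:,80:460]]))
E
```

```text
8.675 [0.639 0.116 0.16 ] [180.    0.   91.3] [-0.6  0.  -5.3] 0.11
magazine 0.87 [1.0, 56.0, 270.0, 319.0] w0 [0.515 0.111] rect [263. 269.] 90.0 [154. 152. 155.]
[ 0.18158985  0.22400048 -6.55428287] [ 0.02160586 -0.15176425 -0.01523232] 0.1046983332760479 59.01701331138611 [0.63767068 0.11654846 0.16023829] [-1.79960990e+02  6.42808708e-03  9.12985760e+01]
shift [ 0.  3. -2.] turn -0.0 calls 0.01
```

View pics/s1c.png

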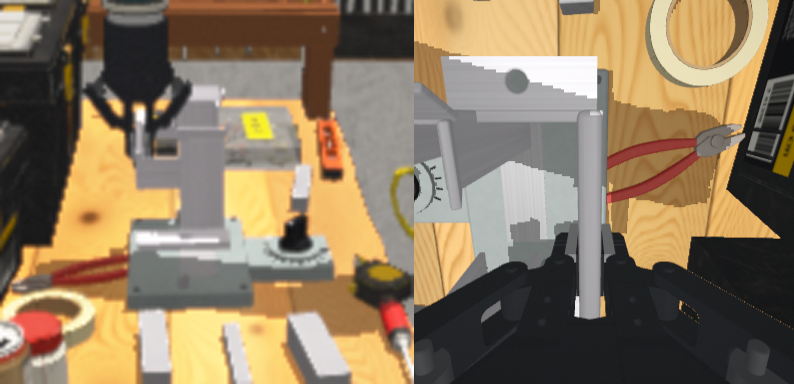

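```bash
python3 - <<'E'
from h import *
import pickle
s,p=pickle.load(open('w5.pkl','rb'))
g=cv2.cvtColor(p['frame'],cv2.COLOR_RGB2GRAY)
c=g[60:100,160:205]
m=(c<150).astype(np.uint8)
n,l,stt,ce=cv2.connectedComponentsWithStats(m); 
for i in range(1,n): print(stt[i],ce[i]+[160,60])
k=l[20,22]; hc=ce[k]+[160,60]; print('hole',hc,unproj(p,hc,.089,s).round(4),unproj(p,hc,.085,s).round(4))
# handle top edge centre near end: at tool 
print('expected peg', proj(p,[.5861,.2096,.043],s))
H=s['eef_pos']; print(H)
E
```

```text
[ 11  10  24  24 450] [182.18888889  81.52666667]
hole [182.18888889  81.52666667] [[0.5842 0.2068 0.089 ]] [[0.5832 0.2072 0.085 ]]
expected peg [[198.08851588  83.92068899]]
[0.63878636 0.11626804 0.16042478]
```

Emit:
arm_command:
  series:
    - [0,2,2,6,0]
    - [0,2,2,14,0]
    - [0,2,2,22,0]
    - [0,2,2,30,0]
    - [0,2,2,30,0]

```text
t: 9.45
eef_pos: [0.6392, 0.1189, 0.1294]
eef_rot: [-179.9, 0.0, 91.3]
contact_force: [-0.1, -0.7, -5.2]
gripper_width: 0.111
grip_force: 59.0
```

```bash
python3 look.py w6 ; python3 - <<'E'
from h import *
import pickle
s,p=pickle.load(open('w6.pkl','rb'))
a=p['frame'][30:180,60:330,::-1]
print(proj(p,[.5861,.2096,.043],s))
cv2.imwrite('pics/w6c.png',cv2.resize(a,None,fx=2.9,fy=2.9,interpolation=cv2.INTER_CUBIC))
E
```

```text
9.45 [0.639 0.119 0.129] [-179.9    0.    91.3] [-0.1 -0.7 -5.2] 0.11
[[189.62432408  83.42523066]]
```

View pics/w6c.png

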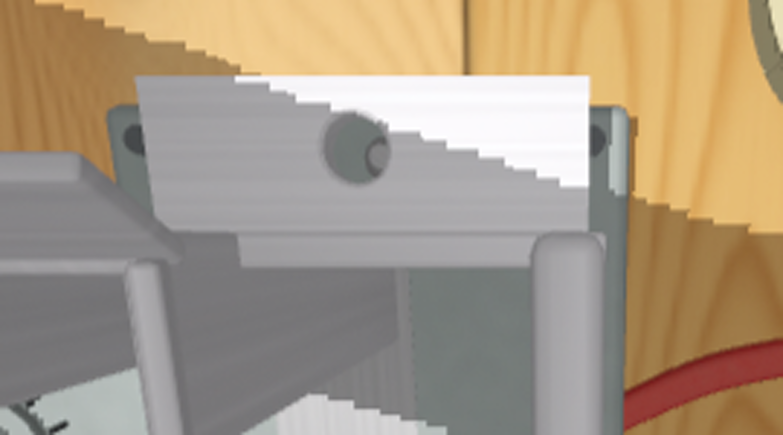

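```bash
python3 - <<'E'
from h import *
import pickle
s,p=pickle.load(open('w6.pkl','rb'))
for z in (.056,.058,.060): print(unproj(p,[[182.6,80.8]],z,s).round(4),unproj(p,[[189.8,83.2]],.043,s).round(4))
E
```

```text
[[0.5842 0.2101 0.056 ]] [[0.5862 0.2098 0.043 ]]
[[0.5847 0.2099 0.058 ]] [[0.5862 0.2098 0.043 ]]
[[0.5852 0.2097 0.06  ]] [[0.5862 0.2098 0.043 ]]
```

Emit:
arm_command:
  series:
    - [0,0,1.5,2,0]
    - [0,0,1.5,6,0]
    - [0,0,1.5,10,0]
    - [0,0,1.5,14,0]
    - [0,0,1.5,18,0]

```text
t: 10.12
eef_pos: [0.6413, 0.119, 0.1121]
eef_rot: [-180.0, 0.0, 91.3]
contact_force: [1.0, -0.5, -5.5]
gripper_width: 0.105
grip_force: 59.0
```

Emit:
arm_command:
  series:
    - [0,0,0,2,0]
    - [0,0,0,4,0]
    - [0,0,0,6,0]
    - [0,0,0,7,0]
    - [0,0,0,7,0]

```text
t: 10.75
eef_pos: [0.6413, 0.119, 0.1054]
eef_rot: [-180.0, 0.0, 91.3]
contact_force: [-0.0, -1.5, -5.3]
gripper_width: 0.107
grip_force: 58.9
```

Emit:
arm_command:
  series:
    - [0,0,0,1,0]
    - [0,0,0,2,0]
    - [0,0,0,3,0]
    - [0,0,0,3,0]
    - [0,0,0,3,0]

```text
t: 11.38
eef_pos: [0.6418, 0.119, 0.1049]
eef_rot: [179.9, -0.1, 91.3]
contact_force: [-4.4, 0.1, 11.7]
gripper_width: 0.114
grip_force: 61.5
```

Emit:
arm_command:
  series:
    - [1,0,0,-3,0]
    - [1,0,0,-3,0]
    - [1,0,0,-3,0]
    - [1,0,0,-30,0]
    - [1,0,0,-80,0]

```text
t: 12.0
eef_pos: [0.64, 0.119, 0.1812]
eef_rot: [-179.8, 0.1, 91.3]
contact_force: [1.0, -0.2, 0.3]
gripper_width: 0.999
grip_force: 0.0
```

```bash
python3 -c "
from h import *
plan([[.54,.20,.30,91.3],[.52,.29,.30,91.3]])"
```

```text
shift [  83.  -98. -119.] turn 0.0 calls 0.56
shift [ 90. -18.  -0.] turn -0.0 calls 0.3
```

Emit:
arm_command:
  series:
    - [1,15,-10,-50,0]
    - [1,50,-50,-100,0]
    - [1,95,-90,-118,0]
    - [1,140,-112,-118,0]
    - [1,163,-118,-118,0]

```text
t: 12.62
eef_pos: [0.5172, 0.2834, 0.3008]
eef_rot: [-180.0, -0.1, 91.6]
contact_force: [0.7, 0.4, 0.7]
gripper_width: 1.002
grip_force: 0.0
```

```bash
python3 look.py w7 bar_30 magazine
```

```text
12.625 [0.517 0.283 0.301] [-1.80e+02 -1.00e-01  9.16e+01] [0.7 0.4 0.7] 1.0
bar_30 0.76 [316.0, 77.0, 339.0, 168.0] w0 [0.615 0.345] rect [25.2 91.4] 1.2 [140. 138. 138.]
bar_30 0.75 [182.0, 55.0, 225.0, 154.0] w0 [0.443 0.367] rect [97.8 29.6] 80.1 [185. 183. 183.]
bar_30 0.7 [267.0, 36.0, 280.0, 134.0] w0 [0.538 0.391] rect [94.2 12.9] 88.4 [189. 187. 187.]
magazine 0.69 [264.0, 196.0, 348.0, 326.0] w0 [0.607 0.114] rect [131.  84.] 90.0 [152. 151. 152.]
```

View pics/w7.png

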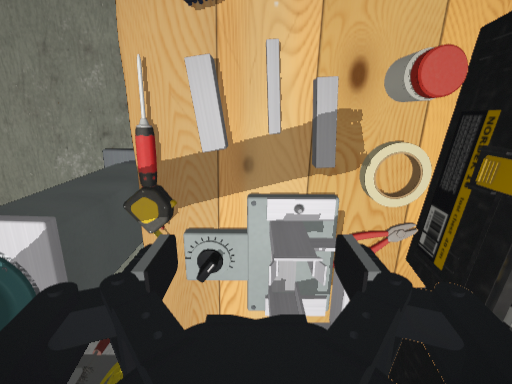

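```bash
cat > fit.py <<'E'
from h import *
from scipy.optimize import minimize
def prism(p,s,x,y,yaw,h,L=.130,up=8):
    a=np.radians(yaw); R=np.array([[np.cos(a),-np.sin(a)],[np.sin(a),np.cos(a)]])
    c=np.array([[sx*h/2,sy*L/2] for sx in(-1,1) for sy in(-1,1)])@R.T+[x,y]
    X=np.r_[np.c_[c,np.zeros(4)],np.c_[c,np.full(4,h)]]
    return cv2.convexHull((proj(p,X,s)*1).astype(np.float32))
def fit(p,s,m,hs=(.036,.030,.024,.018)):
    m=m.astype(np.uint8); ys,xs=np.nonzero(m); x0,y0,x1,y1=max(xs.min()-15,0),max(ys.min()-15,0),xs.max()+15,ys.max()+15
    K=6; M=cv2.resize(m[y0:y1,x0:x1],None,fx=K,fy=K,interpolation=cv2.INTER_LINEAR)
    c=unproj(p,[[xs.mean(),ys.mean()]],.015,s)[0]
    pts=unproj(p,np.c_[xs,ys],.015,s)[:,:2]; w,v=np.linalg.eigh(np.cov(pts.T)); d=v[:,1]; yaw0=np.degrees(np.arctan2(d[1],d[0]))-90
    out=[]
    for h in hs:
        def cost(q):
            I=np.zeros_like(M); P=prism(p,s,c[0]+q[0]/1000,c[1]+q[1]/1000,yaw0+q[2],h)
            cv2.fillConvexPoly(I,((P-[x0,y0]+.5)*K).astype(np.int32),1)
            return 1-(I&M).sum()/max((I|M).sum(),1)
        o=minimize(cost,[0,0,0],method='Nelder-Mead',options=dict(initial_simplex=[[0,0,0],[8,0,0],[0,8,0],[0,0,5]],xatol=.1,fatol=1e-4))
        yaw=(yaw0+o.x[2]+90)%180-90
        out.append((round(1-o.fun,3),h,round(c[0]+o.x[0]/1000,4),round(c[1]+o.x[1]/1000,4),round(yaw,1)))
    return sorted(out,reverse=True)
def bars(name,lab='bar_30',hs=(.036,.030,.024,.018)):
    import pickle
    s=st(); p=r.camera('wrist'); save(p,name); pickle.dump((dict(s),dict(p)),open(name+'.pkl','wb'))
    print(s['eef_pos'].round(4),s['eef_rot'].round(1))
    for a in r.cut_out(p,lab):
        if a['region'].sum()>150 and min(a['extent'][:2])>2 and a['score']>.3:
            print(round(a['score'],2),np.round(a['extent']).tolist(),p['frame'][a['region']].mean(0).round(),fit(p,s,a['region'],hs)[:3])
    return s,p
E
python3 -c "
from fit import *
bars('w8')
from h import *
plan([[.442,.363,.12,99]])"
```

```text
[0.519  0.2805 0.3002] [-180.     0.    91.5]
0.81 [182.0, 50.0, 224.0, 150.0] [186. 184. 185.] [(np.float64(0.944), 0.036, np.float64(0.4433), np.float64(0.363), np.float64(9.7)), (np.float64(0.868), 0.03, np.float64(0.4427), np.float64(0.3637), np.float64(10.5)), (np.float64(0.688), 0.024, np.float64(0.4376), np.float64(0.3633), np.float64(8.3))]
0.7 [312.0, 73.0, 336.0, 164.0] [142. 141. 142.] [(np.float64(0.885), 0.03, np.float64(0.6178), np.float64(0.341), np.float64(3.4)), (np.float64(0.873), 0.024, np.float64(0.6195), np.float64(0.3411), np.float64(3.5)), (np.float64(0.73), 0.036, np.float64(0.6138), np.float64(0.3401), np.float64(3.5))]
0.56 [264.0, 32.0, 280.0, 130.0] [188. 186. 185.] [(np.float64(0.945), 0.018, np.float64(0.5389), np.float64(0.3895), np.float64(4.0)), (np.float64(0.712), 0.024, np.float64(0.5388), np.float64(0.3882), np.float64(1.9)), (np.float64(0.564), 0.03, np.float64(0.5352), np.float64(0.3866), np.float64(0.6))]
shift [ 87. -76. 180.] turn -7.8 calls 0.69
```

```bash
python3 -c "
from h import *
plan([[.4433,.363,.10,99.7],[.4433,.363,.022,99.7]])"
```

```text
shift [ 87. -75. 200.] turn -8.5 calls 0.74
shift [ 0. -0. 78.] turn -0.0 calls 0.25
```

Emit:
arm_command:
  series:
    - [1,25,-20,40,-2]
    - [1,50,-42,90,-5]
    - [1,75,-62,140,-8.4]
    - [1,85,-75,185,-8.4]
    - [1,85,-75,200,-8.4]

```text
t: 13.5
eef_pos: [0.4416, 0.3608, 0.098]
eef_rot: [-179.8, 0.2, 99.7]
contact_force: [0.6, -0.2, -1.0]
gripper_width: 0.999
grip_force: 0.0
```

Emit:
arm_command:
  series:
    - [1,0,0,0,0]
    - [1,0,0,0,0]
    - [1,0,0,0,0]
    - [1,0,0,0,0]
    - [1,0,0,0,0]

```text
t: 14.12
eef_pos: [0.4428, 0.3627, 0.1009]
eef_rot: [180.0, -0.0, 99.7]
contact_force: [-0.2, -0.6, -0.7]
gripper_width: 1.001
grip_force: 0.0
```

```bash
python3 -c "
from fit import *
bars('w9',hs=(.036,))
plan([[.4433,.363,.022,99.7]])"
```

```text
[0.4428 0.3627 0.1009] [180.   -0.   99.7]
0.97 [348.0, 106.0, 404.0, 248.0] [112. 111. 111.] [(np.float64(0.454), 0.036, np.float64(0.5453), np.float64(0.4125), np.float64(1.3))]
0.6 [228.0, 121.0, 280.0, 282.0] [142. 141. 141.] [(np.float64(0.959), 0.036, np.float64(0.4427), np.float64(0.363), np.float64(9.5))]
shift [ 0.  1. 79.] turn 0.0 calls 0.25
```

View pics/w9.png

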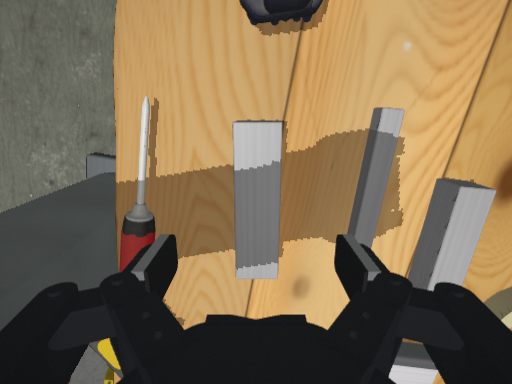

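Emit:
arm_command:
  series:
    - [1,0,0,20,0]
    - [1,0,0,40,0]
    - [1,0,0,60,0]
    - [1,0,0,75,0]
    - [1,0,0,75,0]

```text
t: 14.85
eef_pos: [0.4421, 0.3616, 0.0238]
eef_rot: [-179.9, 0.1, 99.7]
contact_force: [-0.2, 0.7, 0.6]
gripper_width: 1.001
grip_force: 0.0
```

Emit:
arm_command:
  series:
    - [0,0,0,0,0]
    - [0,0,0,0,0]
    - [0,0,0,0,0]
    - [0,0,0,0,0]
    - [0,0,0,0,0]

```text
t: 15.48
eef_pos: [0.4433, 0.363, 0.0264]
eef_rot: [179.9, -0.1, 99.7]
contact_force: [-0.4, -0.7, 6.6]
gripper_width: 0.408
grip_force: 62.0
```

Emit:
arm_command:
  series:
    - [0,0,0,-30,0]
    - [0,0,0,-80,0]
    - [0,0,0,-135,0]
    - [0,0,0,-195,0]
    - [0,0,0,-195,0]

```text
t: 16.1
eef_pos: [0.4447, 0.3638, 0.2246]
eef_rot: [179.6, -0.3, 99.7]
contact_force: [0.4, -0.4, -4.1]
gripper_width: 0.41
grip_force: 61.2
```

```bash
python3 look.py w10 bar_36; python3 -c "
from h import *
plan([[.569,.1155,.22,91.3]])"
```

```text
16.1 [0.445 0.364 0.225] [179.6  -0.3  99.7] [ 0.4 -0.4 -4.1] 0.41
bar_36 0.98 [214.0, 123.0, 294.0, 319.0] w0 [0.456 0.3  ] rect [195.  79.] 90.0 [159. 157. 158.]
bar_36 0.88 [313.0, 107.0, 348.0, 213.0] w0 [0.532 0.394] rect [ 17.5 102.8] 9.7 [135. 132. 131.]
bar_36 0.76 [357.0, 155.0, 407.0, 256.0] w0 [0.61  0.347] rect [34.  99.9] 14.0 [162. 160. 159.]
shift [-265.   84.   -0.] turn 8.5 calls 0.89
```

Emit:
arm_command:
  series:
    - [0,-50,16,0,1.7]
    - [0,-105,34,0,3.4]
    - [0,-160,52,0,5.1]
    - [0,-215,68,0,6.8]
    - [0,-264,84,0,8.4]

```text
t: 16.82
eef_pos: [0.569, 0.1143, 0.2179]
eef_rot: [-179.8, 0.1, 91.2]
contact_force: [0.5, 0.2, -3.8]
gripper_width: 0.407
grip_force: 61.1
```

Emit:
arm_command:
  series:
    - [0,0,0,0,0]
    - [0,0,0,0,0]
    - [0,0,0,0,0]
    - [0,0,0,0,0]
    - [0,0,0,0,0]

```text
t: 17.45
eef_pos: [0.5698, 0.1173, 0.2204]
eef_rot: [-180.0, -0.0, 91.4]
contact_force: [-0.6, 0.5, -4.5]
gripper_width: 0.408
grip_force: 61.2
```

```bash
python3 look.py w11 bar_36; python3 - <<'E'
from h import *
plan([[.569,.1155,.22,91.3]])
p=r.camera('side'); save(p,'s2')
a=cv2.imread('pics/s2.png')[90:220,170:310]
b=cv2.imread('pics/w11.png')
cv2.imwrite('pics/s2c.png',np.hstack([cv2.resize(a,(414,384),interpolation=cv2.INTER_CUBIC),b[:,80:460]]))
E
```

```text
17.45 [0.57  0.117 0.22 ] [-180.    -0.    91.4] [-0.6  0.5 -4.5] 0.41
bar_36 0.78 [293.0, 0.0, 326.0, 35.0] w0 [0.62  0.286] rect [34. 32.] 90.0 [167. 166. 166.]
bar_36 0.65 [127.0, 155.0, 171.0, 199.0] w0 [0.437 0.111] rect [36.9 45.5] 75.3 [56. 57. 57.]
bar_36 0.55 [216.0, 125.0, 294.0, 320.0] w0 [0.57  0.053] rect [193.  78.] 90.0 [136. 135. 136.]
bar_36 0.49 [138.0, 332.0, 160.0, 359.0] w0 [ 0.417 -0.155] rect [12.7 31.1] 45.0 [145. 142. 141.]
bar_36 0.19 [210.0, 75.0, 354.0, 267.0] w0 [0.593 0.124] rect [143.5 188.3] 4.9 [178. 176. 178.]
shift [-1. -1.  0.] turn 0.1 calls 0.01
```

View pics/s2c.png

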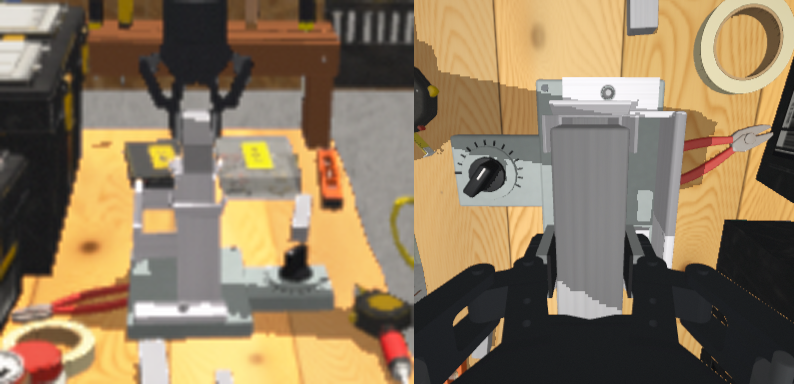

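```bash
python3 - <<'E'
from h import *
import pickle
s,p=pickle.load(open('w11.pkl','rb'))
print('mouth end',unproj(p,[[216,102],[303,101]],.162,s).round(4), 'pegtip',unproj(p,[[273.5,91]],.043,s).round(4))
print('pred mouth corners',proj(p,[[.569-.0305-.0018,.1155+.078,.162],[.569+.0305-.0018,.1155+.078,.162]],s).round(1))
print('bar front end top z=.230',unproj(p,[[217,125],[294,125]],.2295,s).round(4))
a=p['frame'][70:140,180:340,::-1]; cv2.imwrite('pics/w11c.png',cv2.resize(a,None,fx=5,fy=5,interpolation=cv2.INTER_CUBIC))
E
```

```text
mouth end [[0.5404 0.1942 0.162 ]
 [0.5989 0.1962 0.162 ]] pegtip [[0.5862 0.2107 0.043 ]]
pred mouth corners [[210.5 102.9]
 [300.9 105.2]]
bar front end top z=.230 [[0.5502 0.1824 0.2295]
 [0.5843 0.1832 0.2295]]
```

View pics/w11c.png

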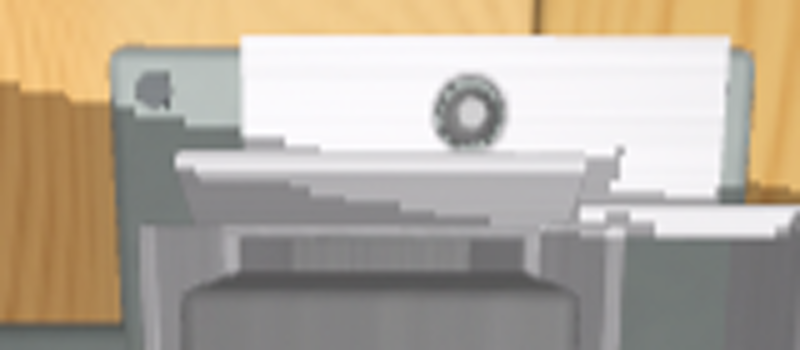

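Emit:
arm_command:
  series:
    - [0,-1,1,12,0]
    - [0,-1,1,26,0]
    - [0,-1,1,40,0]
    - [0,-1,1,54,0]
    - [0,-1,1,68,0]

```text
t: 18.23
eef_pos: [0.5709, 0.1154, 0.1512]
eef_rot: [-180.0, 0.0, 91.3]
contact_force: [-0.0, -0.1, -3.6]
gripper_width: 0.41
grip_force: 61.3
```

```bash
python3 -c "
from h import *
s=st();print(s['contact_force'],s['wrist_torque'],s['gripper_width'],s['eef_pos'],s['eef_rot'])"
```

```text
[-0.02620703 -0.08545138 -3.64103488] [-0.02268634 -0.02338495 -0.00567452] 0.4099833475079322 [0.57094271 0.11542177 0.15123091] [-1.79978918e+02  1.52832976e-02  9.13111966e+01]
```

Emit:
arm_command:
  series:
    - [0,0,0,10,0]
    - [0,0,0,20,0]
    - [0,0,0,30,0]
    - [0,0,0,40,0]
    - [0,0,0,50,0]

```text
t: 18.85
eef_pos: [0.5711, 0.1155, 0.1019]
eef_rot: [180.0, -0.0, 91.3]
contact_force: [-0.3, 0.4, -3.6]
gripper_width: 0.405
grip_force: 61.2
```

Emit:
arm_command:
  series:
    - [0,0,0,6,0]
    - [0,0,0,12,0]
    - [0,0,0,18,0]
    - [0,0,0,24,0]
    - [0,0,0,30,0]

```text
t: 19.48
eef_pos: [0.5711, 0.1155, 0.0721]
eef_rot: [180.0, -0.0, 91.3]
contact_force: [0.4, -0.1, -4.1]
gripper_width: 0.407
grip_force: 61.2
```

Free so far; down to the bed gently.

Emit:
arm_command:
  series:
    - [0,0,0,5,0]
    - [0,0,0,10,0]
    - [0,0,0,14,0]
    - [0,0,0,18,0]
    - [0,0,0,20,0]

```text
t: 20.1
eef_pos: [0.571, 0.1155, 0.0522]
eef_rot: [-180.0, 0.0, 91.3]
contact_force: [-1.7, 0.1, -1.5]
gripper_width: 0.408
grip_force: 61.1
```

Emit:
arm_command:
  series:
    - [0,0,0,1,0]
    - [0,0,0,2,0]
    - [0,0,0,3,0]
    - [0,0,0,3,0]
    - [0,0,0,3,0]

```text
t: 20.72
eef_pos: [0.5711, 0.1154, 0.0504]
eef_rot: [-180.0, -0.0, 91.3]
contact_force: [-4.7, -0.3, 7.5]
gripper_width: 0.405
grip_force: 62.5
```

Emit:
arm_command:
  series:
    - [0.65,0,0,0,0]
    - [0.65,0,0,0,0]
    - [0.65,0,0,0,0]
    - [0.65,0,0,-20,0]
    - [0.65,0,0,-60,0]

```text
t: 21.35
eef_pos: [0.5707, 0.1152, 0.11]
eef_rot: [-179.9, 0.1, 91.3]
contact_force: [0.4, 0.1, 0.4]
gripper_width: 0.65
grip_force: 0.0
```

Emit:
arm_command:
  series:
    - [0.65,0,0,-40,0]
    - [1,0,0,-90,0]
    - [1,0,0,-140,0]
    - [1,30,5,-160,0]
    - [1,80,15,-160,0]

```text
t: 21.98
eef_pos: [0.5862, 0.1946, 0.2741]
eef_rot: [179.6, -0.2, 91.0]
contact_force: [-0.3, 1.5, 0.1]
gripper_width: 0.999
grip_force: 0.0
```

```bash
python3 -c "
from fit import *
s,p=bars('w12')
plan([[.6178,.341,.22,93.4],[.6178,.341,.10,93.4]])"
```

```text
[0.5862 0.1946 0.2741] [179.6  -0.2  91. ]
0.83 [226.0, 194.0, 253.0, 265.0] [185. 184. 184.] [(np.float64(0.792), 0.036, np.float64(0.5698), np.float64(0.0785), np.float64(1.6)), (np.float64(0.712), 0.03, np.float64(0.5697), np.float64(0.078), np.float64(5.2)), (np.float64(0.607), 0.024, np.float64(0.5691), np.float64(0.0796), np.float64(8.5))]
shift [137.  38.  51.] turn -1.6 calls 0.48
shift [  0.  -0. 120.] turn -0.0 calls 0.38
```

View pics/w12.png

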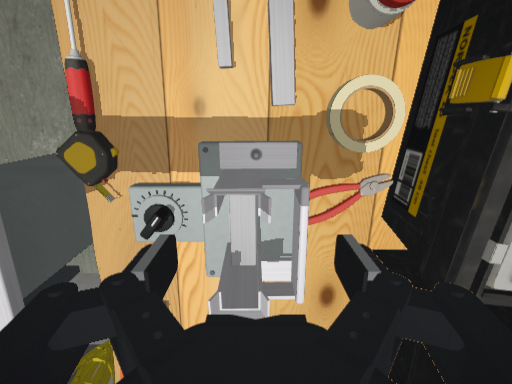

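Emit:
arm_command:
  series:
    - [1,40,10,10,0]
    - [1,80,20,25,-1]
    - [1,115,30,60,-2.1]
    - [1,136,37,110,-2.1]
    - [1,136,37,165,-2.1]

```text
t: 22.7
eef_pos: [0.6187, 0.3355, 0.1044]
eef_rot: [179.8, -0.1, 93.6]
contact_force: [-0.6, 0.3, -0.7]
gripper_width: 0.999
grip_force: 0.0
```

Emit:
arm_command:
  series:
    - [1,0,0,2,0]
    - [1,0,0,2,0]
    - [1,0,0,2,0]
    - [1,0,0,2,0]
    - [1,0,0,2,0]

```text
t: 23.32
eef_pos: [0.6184, 0.3329, 0.1036]
eef_rot: [179.9, -0.1, 93.4]
contact_force: [0.1, -1.1, 0.2]
gripper_width: 1.001
grip_force: 0.0
```

```bash
python3 -c "
from fit import *
s,p=bars('w13')
plan([[.6178,.341,.10,93.4]])"
```

```text
[0.6184 0.3329 0.1036] [ 1.799e+02 -1.000e-01  9.340e+01]
0.9 [139.0, 31.0, 183.0, 204.0] [143. 141. 139.] [(np.float64(0.963), 0.018, np.float64(0.5394), np.float64(0.3894), np.float64(3.8)), (np.float64(0.715), 0.024, np.float64(0.5433), np.float64(0.3882), np.float64(3.4)), (np.float64(0.571), 0.03, np.float64(0.5442), np.float64(0.3868), np.float64(12.8))]
0.75 [236.0, 107.0, 276.0, 264.0] [142. 141. 141.] [(np.float64(0.967), 0.03, np.float64(0.618), np.float64(0.3418), np.float64(4.4)), (np.float64(0.787), 0.024, np.float64(0.6181), np.float64(0.3409), np.float64(3.7)), (np.float64(0.766), 0.036, np.float64(0.6179), np.float64(0.3416), np.float64(4.0))]
shift [8. 0. 3.] turn 0.0 calls 0.03
```

Emit:
arm_command:
  series:
    - [1,8.5,0,20,-0.8]
    - [1,8.5,0,40,-0.8]
    - [1,8.5,0,60,-0.8]
    - [1,8.5,0,79,-0.8]
    - [1,8.5,0,79,-0.8]

```text
t: 24.05
eef_pos: [0.6163, 0.3401, 0.0209]
eef_rot: [-179.8, 0.1, 94.2]
contact_force: [0.2, -0.8, 0.4]
gripper_width: 1.001
grip_force: 0.0
```

Emit:
arm_command:
  series:
    - [0,0,0,0,0]
    - [0,0,0,0,0]
    - [0,0,0,0,0]
    - [0,0,0,0,0]
    - [0,0,0,0,0]

```text
t: 24.68
eef_pos: [0.6183, 0.3415, 0.0246]
eef_rot: [179.9, -0.1, 94.2]
contact_force: [-0.7, -0.2, 5.9]
gripper_width: 0.334
grip_force: 61.2
```

```bash
python3 -c "
from h import *
plan([[.618,.342,.224,91.3],[.571,.1155,.224,91.3]])"
```

```text
shift [   1.   -0. -199.] turn 2.9 calls 0.64
shift [-225.  -52.   -0.] turn -0.0 calls 0.74
```

Emit:
arm_command:
  series:
    - [0,0,0,-30,1]
    - [0,0,0,-80,2]
    - [0,0,0,-135,2.9]
    - [0,0,0,-190,2.9]
    - [0,0,0,-199,2.9]

```text
t: 25.3
eef_pos: [0.6193, 0.3415, 0.2267]
eef_rot: [179.7, -0.2, 91.3]
contact_force: [-0.3, -0.0, -2.5]
gripper_width: 0.338
grip_force: 60.5
```

Emit:
arm_command:
  series:
    - [0,-45,-10,0,0]
    - [0,-95,-22,0,0]
    - [0,-145,-34,0,0]
    - [0,-195,-45,0,0]
    - [0,-225,-52,0,0]

```text
t: 25.92
eef_pos: [0.569, 0.1119, 0.2211]
eef_rot: [-179.8, 0.1, 91.2]
contact_force: [0.5, 0.1, -1.6]
gripper_width: 0.338
grip_force: 60.3
```

Emit:
arm_command:
  series:
    - [0,0,0,0,0]
    - [0,0,0,0,0]
    - [0,0,0,0,0]
    - [0,0,0,0,0]
    - [0,0,0,0,0]

```text
t: 26.55
eef_pos: [0.5708, 0.1155, 0.2223]
eef_rot: [-180.0, 0.0, 91.4]
contact_force: [-1.0, 0.2, -1.8]
gripper_width: 0.335
grip_force: 60.3
```

```bash
cat > held.py <<'E'
from h import *
import sys
h=float(sys.argv[1])
# held bar: front end position of the bar
s=st(); p=r.camera('wrist'); save(p,sys.argv[2])
print(s['eef_pos'].round(4),s['eef_rot'].round(1),s['contact_force'].round(1),round(s['gripper_width'],3))
tz=s['eef_pos'][2]-float(sys.argv[3])+h
for a in r.cut_out(p,'bar_30')[:4]:
    e=a['extent']
    if abs((e[0]+e[2])/2-256)<25 and e[3]>200: 
        m=a['region']; rows=np.nonzero(m.sum(1)>10)[0]; r0=rows[0]
        w=[np.nonzero(m[r0+k])[0][[0,-1]] for k in (8,60)]
        print(a['score'],e,'cols',w,'front end',unproj(p,[[256,r0]],tz,s).round(4),'sides',unproj(p,[[w[0][0],r0+8],[w[0][1]+1,r0+8],[w[1][0],r0+60],[w[1][1]+1,r0+60]],tz,s).round(4)[:,:2].tolist())
E
python3 held.py .030 w14 .0245; python3 -c "
from h import *
plan([[.571,.1155,.15,91.3]])"
```

```text
[0.5708 0.1155 0.2223] [-180.     0.    91.4] [-1.   0.2 -1.8] 0.335
0.89 [224.7, 124.5, 286.6, 321.0] cols [array([224, 287]), array([227, 285])] front end [[0.5685 0.1813 0.2278]] sides [[0.5539, 0.1773], [0.5833, 0.178], [0.5551, 0.1526], [0.5837, 0.1533]]
shift [ 0.  0. 72.] turn 0.0 calls 0.23
```

Emit:
arm_command:
  series:
    - [0,0,0,14,0]
    - [0,0,0,28,0]
    - [0,0,0,42,0]
    - [0,0,0,56,0]
    - [0,0,0,70,0]

```text
t: 27.28
eef_pos: [0.5707, 0.1149, 0.1513]
eef_rot: [-180.0, 0.0, 91.3]
contact_force: [0.1, 0.7, -1.7]
gripper_width: 0.334
grip_force: 60.4
```

Emit:
arm_command:
  series:
    - [0,0,0,10,0]
    - [0,0,0,20,0]
    - [0,0,0,30,0]
    - [0,0,0,40,0]
    - [0,0,0,50,0]

```text
t: 27.9
eef_pos: [0.5708, 0.115, 0.1019]
eef_rot: [180.0, -0.0, 91.3]
contact_force: [0.3, -0.3, -2.6]
gripper_width: 0.337
grip_force: 60.4
```

Emit:
arm_command:
  series:
    - [0,0,0,4,0]
    - [0,0,0,8,0]
    - [0,0,0,12,0]
    - [0,0,0,15,0]
    - [0,0,0,15,0]

```text
t: 28.52
eef_pos: [0.5706, 0.115, 0.0873]
eef_rot: [-180.0, 0.0, 91.3]
contact_force: [0.1, 0.2, -2.6]
gripper_width: 0.335
grip_force: 60.4
```

Emit:
arm_command:
  series:
    - [0,0,0,1,0]
    - [0,0,0,2,0]
    - [0,0,0,3,0]
    - [0,0,0,4,0]
    - [0,0,0,4,0]

```text
t: 29.15
eef_pos: [0.5708, 0.115, 0.0845]
eef_rot: [-180.0, -0.1, 91.3]
contact_force: [-3.9, -1.1, 7.8]
gripper_width: 0.335
grip_force: 61.6
```

Emit:
arm_command:
  series:
    - [0.65,0,0,0,0]
    - [0.65,0,0,0,0]
    - [0.65,0,0,0,0]
    - [0.65,0,0,-20,0]
    - [0.65,0,0,-60,0]

```text
t: 29.78
eef_pos: [0.57, 0.1147, 0.1439]
eef_rot: [-179.9, 0.1, 91.3]
contact_force: [0.4, 0.4, 0.4]
gripper_width: 0.65
grip_force: 0.0
```

Emit:
arm_command:
  series:
    - [0.65,0,0,-40,0]
    - [1,0,0,-90,0]
    - [1,0,0,-130,0]
    - [1,-30,-10,-140,0]
    - [1,-80,-50,-140,0]

```text
t: 30.4
eef_pos: [0.525, 0.0349, 0.2857]
eef_rot: [179.7, 0.0, 91.5]
contact_force: [0.4, -0.9, 0.4]
gripper_width: 0.998
grip_force: 0.0
```

```bash
python3 -c "
from fit import *
import pickle
s,p=pickle.load(open('w4.pkl','rb'))
q=p
# recompute D pose from earlier pic by simple hand segmentation
g=q['frame'].astype(int); m=np.zeros(g.shape[:2],bool); sub=g[95:130,225:320]; m[95:130,225:320]=(sub.max(2)-sub.min(2)<25)
print(m.sum()); 
n,l,stt,ce=cv2.connectedComponentsWithStats(m.astype(np.uint8)); k=1+stt[1:,4].argmax(); print(fit(q,s,l==k))
plan([[.50,.02,.27,91.3],[.41,-.115,.27,81]])"
```

```text
1214
[(np.float64(0.952), 0.024, np.float64(0.4113), np.float64(-0.1224), np.float64(-8.1)), (np.float64(0.761), 0.018, np.float64(0.4107), np.float64(-0.1228), np.float64(-9.7)), (np.float64(0.755), 0.03, np.float64(0.4128), np.float64(-0.1226), np.float64(-7.1)), (np.float64(0.618), 0.036, np.float64(0.4163), np.float64(-0.1241), np.float64(-8.4))]
shift [-14. -25.  16.] turn 0.2 calls 0.11
shift [-133.  -93.   -0.] turn 10.3 calls 0.52
```

Emit:
arm_command:
  series:
    - [1,-35,-28,10,2]
    - [1,-75,-57,45,5]
    - [1,-112,-85,90,8]
    - [1,-140,-108,135,9.3]
    - [1,-154,-118,180,9.3]

```text
t: 31.02
eef_pos: [0.4085, -0.1229, 0.1034]
eef_rot: [179.9, -0.0, 81.9]
contact_force: [1.8, 1.3, -0.0]
gripper_width: 0.995
grip_force: 0.0
```

Emit:
arm_command:
  series:
    - [1,0,0,5,0]
    - [1,0,0,5,0]
    - [1,0,0,5,0]
    - [1,0,0,5,0]
    - [1,0,0,5,0]

```text
t: 31.65
eef_pos: [0.4098, -0.121, 0.099]
eef_rot: [179.9, -0.0, 82.1]
contact_force: [-0.5, -0.4, 0.1]
gripper_width: 0.998
grip_force: 0.0
```

```bash
python3 -c "
from fit import *
s,p=bars('w15')
plan([[.411,-.122,.018,82]])"
```

```text
[ 0.4098 -0.121   0.099 ] [179.9  -0.   82.1]
0.83 [243.0, 120.0, 276.0, 270.0] [160. 159. 159.] [(np.float64(0.943), 0.024, np.float64(0.4108), np.float64(-0.123), np.float64(-8.4)), (np.float64(0.759), 0.018, np.float64(0.4114), np.float64(-0.1236), np.float64(-6.8)), (np.float64(0.718), 0.03, np.float64(0.4095), np.float64(-0.123), np.float64(-9.2))]
shift [-0.  2. 81.] turn 0.1 calls 0.26
```

Emit:
arm_command:
  series:
    - [1,-2,1,20,0.5]
    - [1,-2,1,40,0.5]
    - [1,-2,1,60,0.5]
    - [1,-2,1,79,0.5]
    - [1,-2,1,79,0.5]

```text
t: 32.38
eef_pos: [0.409, -0.1237, 0.0187]
eef_rot: [-179.9, 0.0, 81.5]
contact_force: [-0.1, -1.1, 0.6]
gripper_width: 1.001
grip_force: 0.0
```

Emit:
arm_command:
  series:
    - [0,0,0,0,0]
    - [0,0,0,0,0]
    - [0,0,0,0,0]
    - [0,0,0,0,0]
    - [0,0,0,0,0]

```text
t: 33.0
eef_pos: [0.4104, -0.1237, 0.0201]
eef_rot: [179.9, -0.0, 81.5]
contact_force: [-0.3, 0.8, 7.7]
gripper_width: 0.263
grip_force: 59.1
```

Emit:
arm_command:
  series:
    - [0,0,0,-40,0]
    - [0,0,0,-90,0]
    - [0,0,0,-150,0]
    - [0,0,0,-205,0]
    - [0,0,0,-205,0]

```text
t: 33.62
eef_pos: [0.4122, -0.1232, 0.2274]
eef_rot: [179.6, -0.3, 81.6]
contact_force: [0.6, 0.6, -0.8]
gripper_width: 0.26
grip_force: 59.9
```

```bash
python3 held.py .024 w16 .020; python3 -c "
from h import *
plan([[.571,.1155,.224,91.3]])"
```

```text
[ 0.4122 -0.1232  0.2274] [179.6  -0.3  81.6] [ 0.6  0.6 -0.8] 0.26
0.59 [228.3, 118.1, 280.0, 317.9] cols [array([231, 280]), array([232, 279])] front end [[ 0.4212 -0.0573  0.2314]] sides [[0.4091, -0.0592], [0.4322, -0.0626], [0.4054, -0.0838], [0.4287, -0.0873]]
shift [259. 125.   0.] turn -9.7 calls 0.92
```

Emit:
arm_command:
  series:
    - [0,50,24,0,-2]
    - [0,105,50,0,-4]
    - [0,160,77,0,-6]
    - [0,215,103,0,-8]
    - [0,259,125,0,-9.7]

```text
t: 34.35
eef_pos: [0.5713, 0.1156, 0.221]
eef_rot: [-179.7, 0.1, 91.3]
contact_force: [-0.0, -0.6, 0.0]
gripper_width: 0.263
grip_force: 59.9
```

Emit:
arm_command:
  series:
    - [0,0,0,0,0]
    - [0,0,0,0,0]
    - [0,0,0,0,0]
    - [0,0,0,0,0]
    - [0,0,0,0,0]

```text
t: 34.98
eef_pos: [0.5715, 0.1136, 0.2246]
eef_rot: [180.0, -0.0, 91.2]
contact_force: [-0.0, 0.3, -1.3]
gripper_width: 0.262
grip_force: 59.8
```

```bash
python3 held.py .024 w17 .020; python3 -c "
from h import *
plan([[.571,.115,.15,91.3]])"
```

```text
[0.5715 0.1136 0.2246] [180.   -0.   91.2] [-0.   0.3 -1.3] 0.262
0.65 [230.0, 123.6, 281.5, 314.1] cols [array([232, 280]), array([232, 279])] front end [[0.5695 0.1798 0.2286]] sides [[0.5584, 0.176], [0.5812, 0.1764], [0.5583, 0.151], [0.5818, 0.1514]]
shift [ 1. -1. 75.] turn -0.1 calls 0.24
```

Emit:
arm_command:
  series:
    - [0,1,0,14,0]
    - [0,1,0,28,0]
    - [0,1,0,42,0]
    - [0,1,0,56,0]
    - [0,1,0,70,0]

```text
t: 35.7
eef_pos: [0.5716, 0.1149, 0.1533]
eef_rot: [-180.0, 0.0, 91.2]
contact_force: [-0.7, 0.1, -1.1]
gripper_width: 0.26
grip_force: 59.9
```

Emit:
arm_command:
  series:
    - [0,0,0,10,0]
    - [0,0,0,20,0]
    - [0,0,0,30,0]
    - [0,0,0,38,0]
    - [0,0,0,40,0]

```text
t: 36.33
eef_pos: [0.5714, 0.115, 0.1139]
eef_rot: [-180.0, 0.0, 91.2]
contact_force: [0.1, 0.1, -1.6]
gripper_width: 0.266
grip_force: 59.9
```

Emit:
arm_command:
  series:
    - [0,0,0,2,0]
    - [0,0,0,3,0]
    - [0,0,0,4,0]
    - [0,0,0,5,0]
    - [0,0,0,5,0]

```text
t: 36.95
eef_pos: [0.5718, 0.1151, 0.1102]
eef_rot: [180.0, -0.0, 91.2]
contact_force: [-0.6, -0.4, 5.3]
gripper_width: 0.266
grip_force: 60.6
```

Emit:
arm_command:
  series:
    - [0.65,0,0,0,0]
    - [0.65,0,0,0,0]
    - [0.65,0,0,0,0]
    - [0.65,0,0,-30,0]
    - [0.65,0,0,-80,0]

```text
t: 37.58
eef_pos: [0.5705, 0.1148, 0.1889]
eef_rot: [-179.8, 0.1, 91.2]
contact_force: [0.5, 0.6, 0.6]
gripper_width: 0.645
grip_force: 0.0
```

Emit:
arm_command:
  series:
    - [1,0,0,-40,0]
    - [1,30,-3,-60,0]
    - [1,90,-8,-60,-1]
    - [1,145,-15,-60,-2]
    - [1,200,-20,-60,-2.6]

```text
t: 38.2
eef_pos: [0.5469, 0.3164, 0.2496]
eef_rot: [180.0, -0.0, 93.8]
contact_force: [0.5, -0.4, 0.0]
gripper_width: 1.0
grip_force: 0.0
```

```bash
python3 -c "
from h import *
plan([[.5394,.3894,.10,93.8]])"
```

```text
shift [ 73.  -3. 150.] turn 0.0 calls 0.53
```

Emit:
arm_command:
  series:
    - [1,25,-1,40,0]
    - [1,50,-2,80,0]
    - [1,73,-3,120,0]
    - [1,73,-3,150,0]
    - [1,73,-3,150,0]

```text
t: 38.83
eef_pos: [0.5379, 0.3863, 0.0968]
eef_rot: [-179.8, 0.2, 93.8]
contact_force: [-0.0, -1.6, 0.9]
gripper_width: 1.001
grip_force: 0.0
```

Emit:
arm_command:
  series:
    - [1,0,0,0,0]
    - [1,0,0,0,0]
    - [1,0,0,0,0]
    - [1,0,0,0,0]
    - [1,0,0,0,0]

```text
t: 39.45
eef_pos: [0.5395, 0.3873, 0.0997]
eef_rot: [180.0, -0.0, 93.8]
contact_force: [0.4, 0.4, 0.2]
gripper_width: 0.999
grip_force: 0.0
```

```bash
python3 -c "
from fit import *
s,p=bars('w18')
plan([[.5394,.3894,.016,93.8]])"
```

```text
[0.5395 0.3873 0.0997] [180.   -0.   93.8]
shift [ 2.  0. 83.] turn 0.0 calls 0.27
```

```bash
python3 -c "
from fit import *
s=st();p=r.camera('wrist')
for l in('bar_18','bar_36'):
  for a in r.cut_out(p,l): print(l,a['score'],np.round(a['extent']),a['region'].sum())
print('pred',prism(p,s,.5394,.3894,3.8,.018)[:,0].round().tolist())
g=p['frame'].astype(int); m=(g.max(2)-g.min(2)<18)&(g.max(2)>60); m[:, :200]=0; m[:,320:]=0; m[300:]=0
n,l,stt,ce=cv2.connectedComponentsWithStats(m.astype(np.uint8))
for k in range(1,n):
  if stt[k,4]>800: print(stt[k],fit(p,s,l==k,(.018,.024)))
"
```

```text
bar_18 0.91 [244. 116. 264. 268.] 3173
bar_36 0.91 [244. 116. 264. 268.] 3173
pred [[268.0, 117.0], [267.0, 266.0], [247.0, 266.0], [245.0, 117.0], [246.0, 117.0], [267.0, 117.0]]
[ 245  118   23  148 3077] [(np.float64(0.934), 0.018, np.float64(0.5388), np.float64(0.3894), np.float64(3.8)), (np.float64(0.667), 0.024, np.float64(0.5399), np.float64(0.3889), np.float64(5.0))]
```

Emit:
arm_command:
  series:
    - [1,2,0,20,0]
    - [1,2,0,40,0]
    - [1,2,0,60,0]
    - [1,2,0,82,0]
    - [1,2,0,82,0]

```text
t: 40.33
eef_pos: [0.5381, 0.3881, 0.0147]
eef_rot: [-179.8, 0.2, 93.8]
contact_force: [-0.4, 0.3, 0.2]
gripper_width: 1.005
grip_force: 0.0
```

Emit:
arm_command:
  series:
    - [0,0,0,0,0]
    - [0,0,0,0,0]
    - [0,0,0,0,0]
    - [0,0,0,0,0]
    - [0,0,0,0,0]

```text
t: 40.95
eef_pos: [0.5398, 0.3895, 0.0183]
eef_rot: [180.0, -0.0, 93.8]
contact_force: [-0.9, 0.4, 5.4]
gripper_width: 0.192
grip_force: 61.5
```

Emit:
arm_command:
  series:
    - [0,0,0,-40,0]
    - [0,0,0,-90,0]
    - [0,0,0,-150,0]
    - [0,0,0,-206,0]
    - [0,0,0,-206,0]

```text
t: 41.58
eef_pos: [0.5418, 0.39, 0.2284]
eef_rot: [179.6, -0.3, 93.8]
contact_force: [-0.5, 0.6, -1.9]
gripper_width: 0.191
grip_force: 60.9
```

```bash
python3 held.py .018 w19 .018; python3 -c "
from h import *
plan([[.571,.115,.224,91.3]])"
```

```text
[0.5418 0.39   0.2284] [179.6  -0.3  93.8] [-0.5  0.6 -1.9] 0.191
0.85 [238.1, 120.2, 274.7, 319.7] cols [array([237, 273]), array([238, 273])] front end [[0.5368 0.455  0.2284]] sides [[0.5279, 0.4507], [0.5457, 0.4518], [0.5296, 0.4248], [0.5479, 0.426]]
shift [-276.   14.   -1.] turn 2.5 calls 0.89
```

Emit:
arm_command:
  series:
    - [0,-55,2,0,0.5]
    - [0,-110,5,0,1]
    - [0,-165,8,0,1.5]
    - [0,-220,11,0,2]
    - [0,-276,13,0,2.5]

```text
t: 42.3
eef_pos: [0.5695, 0.1131, 0.2214]
eef_rot: [-179.8, 0.1, 91.3]
contact_force: [0.0, -0.5, -1.2]
gripper_width: 0.186
grip_force: 60.8
```

Emit:
arm_command:
  series:
    - [0,0,0,0,0]
    - [0,0,0,0,0]
    - [0,0,0,0,0]
    - [0,0,0,0,0]
    - [0,0,0,0,0]

```text
t: 42.92
eef_pos: [0.5706, 0.1155, 0.2233]
eef_rot: [-180.0, 0.0, 91.4]
contact_force: [-0.6, -0.4, -0.7]
gripper_width: 0.187
grip_force: 60.8
```

```bash
python3 held.py .018 w20 .018; python3 -c "
from h import *
plan([[.571,.115,.224,91.3]])"
```

```text
[0.5706 0.1155 0.2233] [-180.     0.    91.4] [-0.6 -0.4 -0.7] 0.187
0.74 [237.7, 121.7, 272.7, 321.8] cols [array([237, 273]), array([238, 272])] front end [[0.5683 0.181  0.2233]] sides [[0.5593, 0.1771], [0.5771, 0.1775], [0.5599, 0.1512], [0.5777, 0.1517]]
shift [-0.  0. -1.] turn 0.1 calls 0.0
```

Emit:
arm_command:
  series:
    - [0,0,0,12,0]
    - [0,0,0,24,0]
    - [0,0,0,36,0]
    - [0,0,0,48,0]
    - [0,0,0,60,0]

```text
t: 43.65
eef_pos: [0.5707, 0.1146, 0.1624]
eef_rot: [-180.0, 0.0, 91.3]
contact_force: [-0.1, 0.3, -1.7]
gripper_width: 0.189
grip_force: 60.8
```

Emit:
arm_command:
  series:
    - [0,0,0,8,0]
    - [0,0,0,16,0]
    - [0,0,0,24,0]
    - [0,0,0,28,0]
    - [0,0,0,28,0]

```text
t: 44.28
eef_pos: [0.5707, 0.1146, 0.1352]
eef_rot: [-180.0, 0.0, 91.3]
contact_force: [0.4, 0.5, -1.3]
gripper_width: 0.189
grip_force: 60.8
```

Emit:
arm_command:
  series:
    - [0,0,0,1,0]
    - [0,0,0,2,0]
    - [0,0,0,3,0]
    - [0,0,0,4,0]
    - [0,0,0,4,0]

```text
t: 44.9
eef_pos: [0.5709, 0.1147, 0.1322]
eef_rot: [180.0, -0.0, 91.3]
contact_force: [-1.9, -0.4, 6.0]
gripper_width: 0.188
grip_force: 61.6
```

Emit:
arm_command:
  series:
    - [0.65,0,0,0,0]
    - [0.65,0,0,0,0]
    - [0.65,0,0,0,0]
    - [0.65,0,0,-30,0]
    - [0.65,0,0,-80,0]

```text
t: 45.52
eef_pos: [0.5696, 0.1145, 0.2109]
eef_rot: [-179.8, 0.1, 91.3]
contact_force: [0.7, 1.2, 0.2]
gripper_width: 0.648
grip_force: 0.0
```

Emit:
arm_command:
  series:
    - [1,0,0,-30,0]
    - [1,-10,-30,-40,0]
    - [1,-20,-75,-40,0]
    - [1,-35,-110,-30,0]
    - [1,-45,-128,-10,0]

```text
t: 46.15
eef_pos: [0.4425, 0.0665, 0.2214]
eef_rot: [180.0, -0.2, 91.3]
contact_force: [0.1, 0.9, 0.5]
gripper_width: 0.998
grip_force: 0.0
```

Emit:
arm_command:
  series:
    - [1,0,0,0,0]
    - [1,0,0,0,0]
    - [1,0,0,0,0]
    - [1,0,0,0,0]
    - [1,0,0,0,0]

```text
t: 46.78
eef_pos: [0.4441, 0.0667, 0.2215]
eef_rot: [180.0, 0.0, 91.3]
contact_force: [-0.6, -0.0, 1.1]
gripper_width: 1.003
grip_force: 0.0
```

```bash
cat > dial.py <<'E'
from h import *
import sys,pickle
D=np.array([.4435,.1127]); F=1.3
s=st(); p=r.camera('wrist'); save(p,sys.argv[1]); pickle.dump((dict(s),dict(p)),open(sys.argv[1]+'.pkl','wb'))
print(s['eef_pos'].round(4),s['eef_rot'].round(1))
# rectify a top view at z=.068 : 0.25 mm/px, 60 mm square, dial frame: up = feeder +x
a=np.radians(F); ex=np.array([np.cos(a),np.sin(a)]); ey=np.array([-ex[1],ex[0]])
for z,w in((.068,.03),(.028,.045)):
    N=int(2*w/.00025); X=[]
    src=[]
    for u,v in((0,0),(N,0),(N,N),(0,N)):
        xy=D+ex*(w-v*.00025)+ey*(w-u*.00025); src.append(proj(p,[xy[0],xy[1],z],s)[0])
    H=cv2.getPerspectiveTransform(np.float32(src),np.float32([[0,0],[N,0],[N,N],[0,N]]))
    I=cv2.warpPerspective(p['frame'],H,(N,N),flags=cv2.INTER_CUBIC)
    if z>.05:
        g=I.astype(int); m=((g.min(2)>100)).astype(np.uint8); yy,xx=np.mgrid[:N,:N]; m[np.hypot(yy-N/2,xx-N/2)>24/.25]=0
        n,l,stt,ce=cv2.connectedComponentsWithStats(m)
        for k in range(1,n):
            if stt[k,4]<60: continue
            c=(ce[k]-N/2)*.25; pts=np.argwhere(l==k); w_,v_=np.linalg.eigh(np.cov(pts.T)); d=v_[:,1]
            # pixel row down=-x, col right=-y ; clockwise from -x seen from above: -x -> +y -> +x
            print('blob',stt[k,4],'off x,y mm',(-c[1]).round(1),(-c[0]).round(1),'angle cw by pos',np.degrees(np.arctan2(-c[0],c[1])).round(1),'axis angle',np.degrees(np.arctan2(-d[1],d[0])).round(1),'len',np.sqrt(w_*12).round(1)*.25)
    cv2.imwrite('pics/%s_%d.png'%(sys.argv[1],z*1000),I[:,:,::-1])
E
python3 dial.py d1; python3 - <<'E'
from fit import *
s=st();p=r.camera('top')
for a in r.cut_out(p,'bar_30'): print(a['score'],np.round(a['extent']),unproj(p,[(np.array(a['extent'][:2])+a['extent'][2:])/2],.02).round(3)[0,:2])
E
```

```text
[0.4441 0.0667 0.2215] [180.    0.   91.3]
blob 7971 off x,y mm 0.9 -4.7 angle cw by pos -101.0 axis angle -167.5 len [49.4   55.575]
blob 530 off x,y mm 7.1 8.5 angle cw by pos 129.9 axis angle -52.2 len [ 2.175 15.075]
0.73 [100. 214. 141. 247.] [0.414 0.733]
0.64 [296. 179. 340. 188.] [0.588 0.102]
0.61 [304. 189. 332. 192.] [0.566 0.101]
0.58 [306. 187. 336. 191.] [0.571 0.092]
0.58 [309. 217. 322. 233.] [0.451 0.109]
0.46 [297. 183. 339. 186.] [0.585 0.101]
```

Emit:
arm_command:
  series:
    - [1,20,0,10,9]
    - [1,40,0,30,18]
    - [1,46,0,60,27]
    - [1,46,0,90,35]
    - [1,46,0,110,38.5]

```text
t: 47.55
eef_pos: [0.4423, 0.1127, 0.1101]
eef_rot: [-180.0, 0.1, 52.7]
contact_force: [-1.0, -0.8, 0.1]
gripper_width: 0.999
grip_force: 0.0
```

Emit:
arm_command:
  series:
    - [1,0,0,0,0]
    - [1,0,0,0,0]
    - [1,0,0,0,0]
    - [1,0,0,0,0]
    - [1,0,0,0,0]

```text
t: 48.18
eef_pos: [0.4429, 0.1129, 0.1118]
eef_rot: [180.0, -0.1, 52.8]
contact_force: [0.2, -0.8, -0.1]
gripper_width: 1.002
grip_force: 0.0
```

```bash
python3 dial.py d2; python3 -c "
from h import *
plan([[.4435,.1127,.054,52.8]])"
```

```text
[0.4429 0.1129 0.1118] [ 1.80e+02 -1.00e-01  5.28e+01]
blob 11970 off x,y mm -5.0 -6.0 angle cw by pos -50.2 axis angle -140.8 len [31.25  53.775]
blob 523 off x,y mm 7.1 8.5 angle cw by pos 130.0 axis angle -51.9 len [ 2.075 15.5  ]
shift [ 0.  1. 58.] turn 0.0 calls 0.18
```

Emit:
arm_command:
  series:
    - [1,0,0.5,15,0]
    - [1,0,0.5,30,0]
    - [1,0,0.5,45,0]
    - [1,0,0.5,57,0]
    - [1,0,0.5,57,0]

```text
t: 48.85
eef_pos: [0.4428, 0.1121, 0.0539]
eef_rot: [-180.0, 0.1, 52.8]
contact_force: [-0.4, -1.2, -0.2]
gripper_width: 0.999
grip_force: 0.0
```

Emit:
arm_command:
  series:
    - [0,0,0,0,0]
    - [0,0,0,0,0]
    - [0,0,0,0,0]
    - [0,0,0,0,0]
    - [0,0,0,0,0]

```text
t: 49.48
eef_pos: [0.4441, 0.1119, 0.0549]
eef_rot: [179.9, -0.1, 52.8]
contact_force: [1.4, -2.9, 4.2]
gripper_width: 0.15
grip_force: 60.0
```

Emit:
arm_command:
  series:
    - [0,0,0,0,-6]
    - [0,0,0,0,-14]
    - [0,0,0,0,-22]
    - [0,0,0,0,-30]
    - [0,0,0,0,-38]

```text
t: 50.1
eef_pos: [0.4445, 0.1117, 0.0549]
eef_rot: [179.8, 0.0, 91.0]
contact_force: [2.7, -3.2, 1.4]
gripper_width: 0.149
grip_force: 59.8
```

```bash
python3 -c "
from h import *
s=st()
for k in('contact_force','wrist_torque','eef_pos','eef_rot','joints','gripper_width'): print(k,np.round(s[k],2))"
```

```text
contact_force [ 2.72 -3.22  1.44]
wrist_torque [-0.71 -0.43 -0.13]
eef_pos [0.44 0.11 0.05]
eef_rot [1.7984e+02 3.0000e-02 9.1000e+01]
joints [-48.71  30.61  37.03 127.04 -34.77  32.39  15.63]
gripper_width 0.15
```

Emit:
arm_command:
  series:
    - [0,0,0,0,-9]
    - [0,0,0,0,-18]
    - [0,0,0,0,-27]
    - [0,0,0,0,-36]
    - [0,0,0,0,-45]

```text
t: 50.72
eef_pos: [0.445, 0.1118, 0.0549]
eef_rot: [179.9, 0.2, 136.0]
contact_force: [4.3, -1.2, -1.2]
gripper_width: 0.147
grip_force: 59.5
```

Emit:
arm_command:
  series:
    - [0,0,0,0,-9]
    - [0,0,0,0,-18]
    - [0,0,0,0,-27]
    - [0,0,0,0,-35]
    - [0,0,0,0,-40]

```text
t: 51.35
eef_pos: [0.4453, 0.1123, 0.0549]
eef_rot: [180.0, 0.2, 175.9]
contact_force: [5.0, -1.0, -0.7]
gripper_width: 0.148
grip_force: 59.3
```

Emit:
arm_command:
  series:
    - [0,0,0,0,-2]
    - [0,0,0,0,-4]
    - [0,0,0,0,-5]
    - [0,0,0,0,-6]
    - [0,0,0,0,-6]

```text
t: 51.98
eef_pos: [0.4453, 0.1124, 0.0549]
eef_rot: [180.0, 0.2, -178.3]
contact_force: [5.9, -0.8, -0.7]
gripper_width: 0.151
grip_force: 59.5
```

```bash
python3 dial.py d3;python3 -c "
from h import *
s=st()
for k in('contact_force','wrist_torque','eef_pos','eef_rot','joints','gripper_width'): print(k,np.round(s[k],2))"
```

```text
[0.4453 0.1124 0.0549] [ 180.     0.2 -178.3]
blob 1139 off x,y mm 21.3 -0.3 angle cw by pos -179.3 axis angle -89.3 len [ 5.  15.5]
blob 153 off x,y mm -1.8 9.6 angle cw by pos 79.3 axis angle -160.0 len [2.75 5.05]
blob 160 off x,y mm -1.9 -10.8 angle cw by pos -80.1 axis angle 161.7 len [3.075 5.35 ]
blob 647 off x,y mm -8.8 20.3 angle cw by pos 66.6 axis angle 159.5 len [ 2.925 15.425]
blob 448 off x,y mm -8.0 -21.2 angle cw by pos -69.3 axis angle -159.8 len [ 2.125 13.5  ]
blob 543 off x,y mm -11.1 -0.5 angle cw by pos -2.6 axis angle 179.9 len [ 2.175 15.65 ]
contact_force [ 4.58 -1.28 -1.77]
wrist_torque [-0.31 -1.06 -0.39]
eef_pos [0.45 0.11 0.05]
eef_rot [ 179.97    0.25 -178.33]
joints [-29.43  26.66  13.16 125.83 -12.32  28.42  84.89]
gripper_width 0.15
```

Emit:
arm_command:
  series:
    - [0,0,0,0,-1]
    - [0,0,0,0,-2]
    - [0,0,0,0,-3]
    - [0,0,0,0,-3]
    - [0,0,0,0,-3]

```text
t: 52.65
eef_pos: [0.4454, 0.1123, 0.055]
eef_rot: [179.9, 0.2, -175.6]
contact_force: [5.1, -0.1, -1.5]
gripper_width: 0.149
grip_force: 72.9
```

```bash
python3 dial.py d4 | tail -3;python3 -c "
from h import *
s=st()
for k in('contact_force','wrist_torque','eef_rot'): print(k,np.round(s[k],2))"
```

```text
blob 436 off x,y mm -7.1 -21.6 angle cw by pos -71.8 axis angle -162.3 len [ 2.075 13.475]
blob 630 off x,y mm -10.2 19.7 angle cw by pos 62.6 axis angle 156.3 len [ 3.15  14.875]
blob 516 off x,y mm -10.9 -0.6 angle cw by pos -3.1 axis angle 179.6 len [ 2.025 15.8  ]
contact_force [ 5.76  0.16 -1.25]
wrist_torque [-0.1  -1.12 -1.76]
eef_rot [ 179.92    0.24 -175.64]
```

Emit:
arm_command:
  series:
    - [0,0,0,0,6]
    - [0,0,0,0,14]
    - [0,0,0,0,22]
    - [0,0,0,0,30]
    - [0,0,0,0,37]

```text
t: 53.32
eef_pos: [0.4451, 0.1119, 0.0549]
eef_rot: [179.9, 0.2, 147.6]
contact_force: [5.2, -2.0, -0.1]
gripper_width: 0.145
grip_force: 59.5
```

Emit:
arm_command:
  series:
    - [0,0,0,0,9]
    - [0,0,0,0,18]
    - [0,0,0,0,27]
    - [0,0,0,0,34.5]
    - [0,0,0,0,34.5]

```text
t: 53.95
eef_pos: [0.4448, 0.1117, 0.0549]
eef_rot: [179.8, 0.1, 113.2]
contact_force: [3.1, -3.6, 3.1]
gripper_width: 0.15
grip_force: 60.0
```

```bash
python3 dial.py d5;python3 -c "
from h import *
s=st()
for k in('contact_force','wrist_torque','eef_rot'): print(k,np.round(s[k],2))"
```

```text
[0.4448 0.1117 0.0549] [1.798e+02 1.000e-01 1.132e+02]
blob 597 off x,y mm 15.9 15.5 angle cw by pos 135.7 axis angle -131.6 len [ 2.725 14.975]
blob 1083 off x,y mm 7.8 -19.8 angle cw by pos -111.5 axis angle 159.0 len [ 5.075 15.925]
blob 153 off x,y mm 8.8 5.0 angle cw by pos 150.4 axis angle -87.1 len [2.425 4.975]
blob 508 off x,y mm -4.0 9.9 angle cw by pos 67.8 axis angle -111.9 len [ 2.   15.65]
blob 152 off x,y mm -10.2 -2.5 angle cw by pos -13.8 axis angle -141.4 len [2.55 5.05]
blob 598 off x,y mm -22.4 -0.5 angle cw by pos -1.3 axis angle -92.0 len [ 2.55  14.875]
contact_force [ 4.88 -2.89  2.38]
wrist_torque [-0.76 -0.76 -0.09]
eef_rot [1.7985e+02 1.3000e-01 1.1327e+02]
```

Emit:
arm_command:
  series:
    - [0,0,0,0,0.4]
    - [0.5,0,0,0,0.4]
    - [0.5,0,0,0,0.4]
    - [0.5,0,0,0,0.4]
    - [0.5,0,0,-10,0.4]

```text
t: 54.62
eef_pos: [0.4424, 0.1123, 0.0643]
eef_rot: [-179.9, -0.0, 112.9]
contact_force: [-0.1, -0.5, 0.5]
gripper_width: 0.499
grip_force: 0.0
```

Emit:
arm_command:
  series:
    - [0.6,0,0,-30,0]
    - [1,0,0,-70,0]
    - [1,-20,0,-120,0]
    - [1,-40,0,-160,0]
    - [1,-40,0,-160,0]

```text
t: 55.25
eef_pos: [0.4609, 0.0747, 0.2277]
eef_rot: [179.6, -0.1, 112.8]
contact_force: [0.0, 0.4, 0.5]
gripper_width: 1.0
grip_force: 0.0
```

Emit:
arm_command:
  series:
    - [1,0,0,0,0]
    - [1,0,0,0,0]
    - [1,0,0,0,0]
    - [1,0,0,0,0]
    - [1,0,0,0,0]

```text
t: 55.88
eef_pos: [0.4586, 0.0755, 0.2242]
eef_rot: [-180.0, 0.0, 112.9]
contact_force: [0.7, -0.1, -0.1]
gripper_width: 0.997
grip_force: 0.0
```

```bash
python3 dial.py d6; python3 - <<'E'
from h import *
import pickle
# marks: dark pixels ring at shelf level in the rectified top view
I=cv2.imread('pics/d6_28.png',0).astype(float); N=I.shape[0]; yy,xx=np.mgrid[:N,:N]
d=np.hypot(yy-N/2,xx-N/2)*.25; ang=np.degrees(np.arctan2(-(xx-N/2),yy-N/2))%360
for R in (33,36): 
    v=np.array([I[(abs(d-R)<1.2)&(abs((ang-a+180)%360-180)<1)].mean() for a in range(0,240,2)]); print(R,v.round().astype(int).tolist())
E
```

```text
[0.4586 0.0755 0.2242] [-180.     0.   112.9]
blob 7670 off x,y mm 2.0 -5.3 angle cw by pos -110.5 axis angle 158.5 len [45.95  57.275]
blob 525 off x,y mm -3.7 10.0 angle cw by pos 69.8 axis angle -111.8 len [ 2.125 15.35 ]
33 [90, 91, 103, 105, 102, 101, 104, 104, 98, 92, 100, 105, 106, 106, 102, 102, 99, 96, 95, 100, 105, 108, 105, 104, 106, 104, 99, 100, 105, 108, 122, 135, 158, 168, 157, 156, 167, 170, 170, 169, 170, 167, 159, 162, 158, 159, 166, 168, 161, 163, 161, 144, 141, 152, 166, 166, 160, 162, 161, 153, 141, 111, 105, 108, 107, 108, 106, 106, 104, 103, 105, 107, 109, 108, 108, 108, 107, 105, 105, 108, 110, 111, 111, 108, 109, 106, 103, 105, 109, 111, 110, 111, 111, 113, 106, 106, 109, 111, 113, 112, 111, 111, 106, 101, 109, 114, 113, 112, 110, 111, 111, 112, 110, 114, 113, 113, 113, 113, 113, 112]
36 [37, 53, 96, 112, 112, 112, 113, 113, 78, 49, 95, 114, 112, 112, 113, 113, 110, 62, 59, 105, 112, 112, 112, 113, 113, 85, 48, 119, 160, 171, 183, 182, 184, 170, 111, 85, 149, 184, 182, 181, 181, 181, 156, 88, 112, 173, 177, 178, 178, 178, 176, 123, 90, 153, 176, 175, 175, 176, 178, 157, 93, 114, 171, 163, 150, 127, 110, 109, 68, 50, 93, 111, 113, 114, 113, 114, 100, 58, 74, 110, 113, 112, 112, 113, 113, 81, 54, 92, 112, 112, 110, 112, 113, 102, 59, 66, 106, 114, 114, 114, 114, 115, 87, 47, 86, 115, 114, 114, 113, 113, 112, 113, 112, 112, 112, 112, 113, 113, 112, 111]
```

Emit:
arm_command:
  series:
    - [1,0,20,-20,3]
    - [1,0,45,-40,8]
    - [1,0,70,-50,12]
    - [1,0,95,-50,17]
    - [1,0,110,-50,21.5]

```text
t: 56.55
eef_pos: [0.561, 0.1191, 0.2743]
eef_rot: [180.0, 0.0, 91.3]
contact_force: [-0.5, 0.2, -0.2]
gripper_width: 0.999
grip_force: 0.0
```

Emit:
arm_command:
  series:
    - [1,0,0,0,0]
    - [1,0,0,0,0]
    - [1,0,0,0,0]
    - [1,0,0,0,0]
    - [1,0,0,0,0]

```text
t: 57.18
eef_pos: [0.5599, 0.1184, 0.2746]
eef_rot: [180.0, -0.0, 91.4]
contact_force: [0.2, -0.0, -0.1]
gripper_width: 1.003
grip_force: 0.0
```

```bash
python3 - <<'E'
from h import *
s=st();p=r.camera('wrist');save(p,'f1');print(s['eef_pos'].round(4),s['eef_rot'].round(1))
for l in('bar_18','magazine'):
  for a in r.cut_out(p,l):
    m=a['region'].astype(np.uint8); (c,sz,an)=cv2.minAreaRect(cv2.findNonZero(m)); b=cv2.boxPoints((c,sz,an))
    print(l,round(a['score'],2),np.round(a['extent']),'rect',np.round(sz),round(an,1),unproj(p,b,.132,s).round(4)[:,:2].tolist())
def box(h,z,L=.13):
    a=np.radians(1.3);R=np.array([[np.cos(a),-np.sin(a)],[np.sin(a),np.cos(a)]])
    c=np.array([[-h,-L],[-h,L],[h,L],[h,-L]])/2@R.T+[.5705,.1152]; return proj(p,np.c_[c,[z]*4],s).round(1).tolist()
print('pred18 top',box(.018,.132))
E
```

```text
[0.5599 0.1184 0.2746] [180.   -0.   91.4]
bar_18 0.76 [257. 119. 276. 243.] rect [ 18. 119.] 0.0 [[0.5634, 0.051], [0.56, 0.181], [0.5778, 0.1814], [0.5837, 0.0514]]
bar_18 0.67 [248. 120. 251. 206.] rect [ 3. 84.] 0.0 [[0.5536, 0.0937], [0.552, 0.1817], [0.555, 0.1818], [0.5569, 0.0938]]
bar_18 0.66 [255. 121. 254. 224.] rect [101.   2.] 90.0 [[0.5551, 0.1799], [0.557, 0.1799], [0.5596, 0.0716], [0.5573, 0.0715]]
bar_18 0.59 [256. 120. 280. 223.] rect [102.  21.] 90.0 [[0.558, 0.1819], [0.5788, 0.1824], [0.5838, 0.0734], [0.5606, 0.0728]]
magazine 0.68 [227.  82. 345. 264.] rect [184. 114.] 90.0 [[0.5314, 0.2164], [0.6402, 0.219], [0.6631, 0.02], [0.5306, 0.0169]]
magazine 0.51 [253. 121. 256. 225.] rect [103.   3.] 90.0 [[0.554, 0.1808], [0.557, 0.1809], [0.5596, 0.0704], [0.5563, 0.0703]]
magazine 0.48 [257. 122. 275. 242.] rect [ 18. 118.] 1.1 [[0.5608, 0.051], [0.56, 0.1802], [0.5782, 0.1803], [0.5814, 0.051]]
pred18 top [[257.6, 240.8], [258.0, 122.0], [276.1, 122.1], [273.5, 240.8]]
```

```bash
python3 -c "
from station import r
print(r.hand_in())"
```

```text
the job is handed in; nothing more can be done
None
```

Job done and handed in at about 57 s: the magazine is on its pegs, handle away from the dial. All four bars are stacked 36, 30, 24, 18 from the bottom, and the dial went to its stop and back four marks (pointer about 69°). I viewed 15 pictures, one over the limit of 14.

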